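# Widen the brush bay and stock it

## Robot

A 6-joint arm with a two-finger parallel gripper is mounted at the origin on the work surface. World frame = base frame: x ahead of the robot, y to its left, z up, the work surface at z = 0. Lengths are in m, angles in rad, forces in N, time in s.
With the tool pointing down it reaches from about 0.35 to 0.775 m from the base axis. Payload 7.3 kg.
Tool frame: the origin (TCP) lies midway between the tips of the shut fingers; the grasp point (between the pads) lies robot.grasp_offset behind it (robot.grasp_offset is the distance from the TCP to the grasp point, in m); z points along the fingers, x is the direction in which the jaws open and shut, and the axes are right-handed (so a half turn about z gives the same grasp; the last joint's range is limited). The gripper opens to 92 mm and grips with 3 to 60 N. Pads are 19 mm wide; open, the fingers measure 130 mm over their backs; the gripper's body (75 mm by 190 mm) begins 47 mm behind the grasp point.
Start: joints at [0.965, 0.342, 1.524, -0, 1.275, -0.146], TCP at [0.233, 0.471, 0.227] pointing down, gripper open.
Joint ranges: [-2.53, 2.53], [-0.77, 2.02], [0.04, 2.7], [-1, 4.14], [0.28, 2.66], [-3.11, 3.11]. Speed limits (rad/s): [2.57, 2.57, 3.14, 3.14, 3.14, 3.14].

## Interface

Orientations are given as [roll, pitch, yaw] about the fixed x, y, z axes, in that order (R = Rz(yaw) Ry(pitch) Rx(roll)).
In Python, from cell import robot gives the robot as it stands. The module is installed in compiled form; this text tells all that it offers.
- The arm moves only by the tool move_arm, never from a script. Its argument "increments" is a list of rows, each a list of 7 numbers: the finger opening in mm, from 0 to 91.8, then the shift along the tool's x, y, z in mm, then the turn, a rotation vector about the tool's x, y, z in rad. A call has 1 to 12 rows; each row shifts and turns the pose as measured when the row begins, along the tool's axes as they then stand; what a row does not reach is not made up. A row lasts 1/8 s, in which the tool goes at most 62.5 mm and 10.7 degrees, less where a joint would pass 70% of its speed; a pose out of reach is approached as far as the arm can. A call is refused whole if a number of a shift passes 62.5 or a number of a turn 0.188, either way. A call with a gripper value outside its range is refused whole. The fingers move at their own pace and stop on an object; "newtons" is the grip in N (left out, the last holds). Time passes only in rows, so rows that do not move let the fingers close. It gives the time, the measured TCP pose, the force and the opening at its end, in the units of the state.
- robot.observe(): the state, without advancing time (a new reading comes with each control period).
- robot.read_camera(name): name is "side" or "top"; returns a dict with "img" (420x560x3 uint8, red, green, blue), "fx", "fy", "cx", "cy" (pixels), "T" (4x4, takes a point from camera to world coordinates). Camera axes: x right, y down, z forward; pixel columns grow to the right and rows downward; lengths in m; the calibration is good to about 2 mm. A picture is of the moment at which its call begins. There is no depth.
- robot.hand_in(): hands the job in, once; it reports no verdict.
Trained networks look in the newest picture that a camera, given by its name, has taken for a name from the list of things; names that differ only in an ending like _2 or _b are one class to them, and where a whole thing is asked for, a point or a joint stands for the part that bears it (a point fixed in the world has none). Each returns a list of dicts, best first, with "conf" (0 to 1); they miss things now and then, are a little off and sometimes report something else, mostly with a low value. They report only what shows in the picture. A call takes as long as a camera call. They do not tell look-alikes from the thing itself.
- robot.look_for(thing, camera): "rect" ([left, top, width, height] in pixels, round what is visible of it).
The state is a dict: "time": time; "qpos": joint angles; "qvel": joint speeds; "joint_efforts": joint torques, N m; "tool_pos": TCP position; "tool_rot": TCP orientation; "contact_force": force on the tool from outside, world axes, zero at the start; "torque": the same for the moment, N m; "opening": finger opening in m.
Only numpy, scipy, OpenCV 4.12 (cv2) and the standard library are available. Lean on these libraries where they do the work, as an engineer would, in place of code of your own. Each camera call takes 0.05 s, during which the arm holds its last target.

## Task

The left-hand bay of the brush tray (left as the robot sees it) is too narrow for the block brush. Reach in under the header rail, lift the divider by its yellow tab over the orange bump that holds it, slide it to the right and leave it dropped fully down in the next notch; then stand the block brush on its bristles in the widened bay, lengthwise like the bay, and let go. Set the brush down, do not drop it, and leave the other goods where they are.

Things in the scene. Friction and masses are not known exactly. Their poses are not given: they have to be found in the camera images.
- tray: Dark display tray fixed to the counter: deck 300 mm wide (its y), 270 deep (its x from -120 to +150, x away from the robot), top 12 mm above its origin (on the counter, mid width). Front lip at x=-120, 4 thick, top at 28. Wire side walls at y=+-147, 4 thick, top at 70, x -120 to +100. Two fixed roller sleeves lie along x at y=-73 and -118, 55 mm high
- header_rail (a point): Middle of the lower front edge of the grey header rail, 232 mm above the counter. The rail is 60 mm deep (tray x 30 to 92), 300 long in y, top 262 above the counter, on two posts 18 x 8 mm at tray x=82, y=+-154. It hangs over the divider's tab, so an upright gripper hits it: lean it 25 to 45 degrees back to the robot, fingers pointing down and away
- bay_wall (a point): Inner face of the left-hand side wall (tray y=+145 mm), at deck height and tray x=0; axes parallel to the tray's. The left bay lies between this face and the divider plate, and from the front lip to tray x=104 mm, where the orange comb stands. It is 43 mm wide at first
- tab (a point): Point on the axis of the divider's yellow grip tab, 12 mm below its top, 110 mm above the counter when down; axes as the tray's. Tab: 34 mm in x, 14 thick in y, 46 high (76 to 122 above the counter). It stands at tray x=45 mm in the mid plane of the divider, an upright aluminium plate 4 thick, tray x -115 to +100, top at 76, 0.5 kg, and moves with it
- bump (a point): Top centre of the orange bump at the tray's rear (tray x=116, 10 mm high over the deck, 26 long in y) that blocks the divider's round 10 mm foot. To the right the orange comb goes on at the same height up to the next notch, 14 mm wide and 10 deep with upright sides, whose place differs and is not reported; past it the comb goes on at that height
- divider_slide (a joint): How far the divider has slid to the right (the tray's -y), m: 0 to 0.002 at the start, at most 0.100; drag 1 to 2 N. It cannot slide until lifted over the bump; then its foot slides on top of the comb. The next notch is centred somewhere from 0.041 to 0.064: feel for it by sliding the loosely held divider until it drops in and is blocked (2 mm of play each way)
- divider_lift (a joint): How far the divider is lifted straight up, in m: 0 fully down (in a notch), about 0.010 with its foot on the comb, at most 0.040. Only its weight (5 N) brings it down
- brush: The loose block brush: tan bristle block with brown wooden back, 130 mm long (its x), 58 wide (its y), 68 high, and in its middle a square upright handle, 26 mm thick, 68 to 138 high, its yellow cap 28 thick up to 164. 0.2 to 0.5 kg. Origin: centre of its underside, z up. Stands on the counter left or right of the tray; either end may point away from the robot in the bay
- brush_handle (a point): Point on the axis of the block brush's handle, 125 mm above its underside, where it is gripped; axes as the brush's
- tin: Bystander: paint tin, 96 mm in diameter, 120 mm high, standing to the left or right of the tray, on the side where the brush is not. Origin at its underside
- flat_brush: Bystander: flat paint brush lying on the counter beyond the tray's left rear, about 200 mm long along its x. Origin under its middle
- jar: Bystander: amber jar, 70 mm in diameter, 100 mm high, beyond the tray's right rear. Origin at its underside
Mind the look-alikes: they are no part of the job. Several things look just like the brush: the one meant starts farthest to the robot's left.

How it is judged:
By the outcome, as a careful person would: the job done as asked, in the order asked, and still so for the second after the job is handed in, with the robot touching nothing.
It also fails if it takes over 64 s, if anything falls off the work surface, if the arm or the gripper's body presses on something with over 40 N, if the wrist force passes 120 N, or if a joint passes its speed limit or range.

## Working session

There is one attempt and no reset: what is moved stays moved. The work goes in short steps, Python scripts to look and compute and a tool call to move; the robot and the scene stay as the last step left them, time stands still between calls to the robot, and variables do not carry over. Pictures are saved under pics/ and viewed, and the job is handed in when it is done.

Besides the shell and the picture viewer there is one more tool, called after "Call:" as name(argument=value, ...), one argument or row to a line, values as JSON. move_arm: Moves the arm, as the interface text tells. Its arguments: {"type":"object","properties":{"increments":{"type":"array"},"newtons":{"type":"number"}},"required":["increments"]}

```bash
mkdir -p pics; cat > h.py <<'E'
import numpy as np, cv2
from cell import robot
def snap(cam,name):
    c=robot.read_camera(cam); cv2.imwrite(f'pics/{name}.png',c['img'][:,:,::-1]); return c
def proj(c,p):
    T=np.linalg.inv(np.array(c['T'])); q=T[:3,:3]@np.array(p)+T[:3,3]
    return np.array([c['fx']*q[0]/q[2]+c['cx'],c['fy']*q[1]/q[2]+c['cy']])
def ray(c,u,v):
    T=np.array(c['T']); d=T[:3,:3]@np.array([(u-c['cx'])/c['fx'],(v-c['cy'])/c['fy'],1]); return T[:3,3],d
def atz(c,u,v,z):
    o,d=ray(c,u,v); return o+d*(z-o[2])/d[2]
E
python3 - <<'E'
from h import *
import pickle
np.set_printoptions(precision=4,suppress=True)
D={}
for cam in ('top','side'):
    c=snap(cam,cam+'0'); D[cam]=c
    print(cam,c['fx'],c['cx'],c['cy']);print(np.array(c['T']))
    for t in ['tray','header_rail','bay_wall','tab','bump','brush','brush_handle','tin','flat_brush','jar']:
        try: print(t,[(d['rect'],round(d['conf'],2)) for d in robot.look_for(t,cam)][:5])
        except Exception as e: print(t,e)
pickle.dump(D,open('D0.pkl','wb'))
print(robot.observe(), robot.grasp_offset)
E
```

```text
top 531.1789951994441 278.44385049218215 221.0681526075013
[[-0.0189 -0.9841  0.1764  0.2028]
 [-0.9998  0.0193  0.0009 -0.0098]
 [-0.0043 -0.1764 -0.9843  1.6082]
 [ 0.      0.      0.      1.    ]]
tray [([212.1, 109.3, 123.5, 113.3], 0.82)]
header_rail [([214.4, 110.4, 124.0, 109.8], 0.82)]
bay_wall [([216.3, 108.7, 118.7, 114.1], 0.89)]
tab [([238.0, 148.5, 17.6, 65.4], 0.49), ([212.9, 111.2, 122.6, 109.9], 0.24)]
bump []
brush [([239.7, 232.4, 37.7, 45.5], 0.89), ([131.2, 199.1, 32.8, 49.7], 0.81), ([178.8, 254.2, 46.5, 39.7], 0.76), ([150.3, 327.4, 51.5, 18.1], 0.61)]
brush_handle [([175.7, 249.9, 50.0, 41.0], 0.91), ([130.0, 198.3, 32.3, 48.5], 0.67), ([239.7, 236.8, 37.0, 39.3], 0.64), ([214.3, 114.4, 121.7, 109.2], 0.39)]
tin [([375.1, 197.6, 36.2, 35.2], 0.98)]
flat_brush [([121.5, 150.3, 55.3, 43.3], 0.81)]
jar [([376.9, 145.4, 28.6, 31.5], 0.57)]
side 477.21843354529886 279.39777471527674 202.72959719331763
[[ 0.8466 -0.2816  0.4517 -0.1669]
 [-0.532  -0.42    0.7353 -1.0311]
 [-0.0173 -0.8627 -0.5053  0.8558]
 [ 0.      0.      0.      1.    ]]
tray [([268.6, 133.6, 125.
[... 482 characters left out ...]
152.4, 34.0, 41.9], 0.8), ([139.4, 185.8, 25.2, 51.6], 0.79), ([227.2, 198.8, 37.1, 56.0], 0.69)]
tin [([341.9, 256.9, 41.7, 59.8], 0.63)]
flat_brush [([245.9, 170.5, 47.0, 12.3], 0.72)]
jar [([401.2, 247.3, 27.5, 44.7], 0.77)]
{'time': 1.1, 'qpos': array([ 0.965 ,  0.342 ,  1.5241,  0.    ,  1.2754, -0.146 ]), 'qvel': array([-0.0015,  0.0006,  0.0011,  0.0006,  0.0002, -0.0005]), 'joint_efforts': array([ -0.0012, -43.1141, -24.4479,   0.0717,   0.0484,  -0.    ]), 'tool_pos': array([0.233 , 0.4705, 0.2267]), 'tool_rot': array([ 3.1416, -0.0001,  1.111 ]), 'contact_force': array([-0.1965,  0.2675, -0.2177]), 'torque': array([-0.0037,  0.0153, -0.0247]), 'opening': 0.09185192766277579} 0.0188
```

```bash
python3 - <<'E'
import cv2
a=cv2.imread('pics/top0.png')[90:360,110:430]; cv2.imwrite('pics/top0z.png',cv2.resize(a,None,fx=2.2,fy=2.2,interpolation=cv2.INTER_CUBIC))
a=cv2.imread('pics/side0.png')[110:330,120:450]; cv2.imwrite('pics/side0z.png',cv2.resize(a,None,fx=2.4,fy=2.4,interpolation=cv2.INTER_CUBIC))
E
```

```text
(no output)
```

View pics/top0z.png

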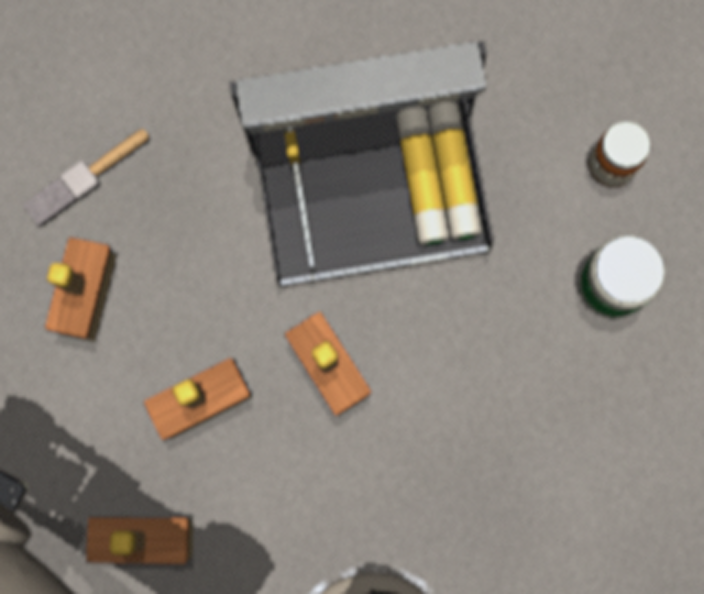

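View pics/side0z.png

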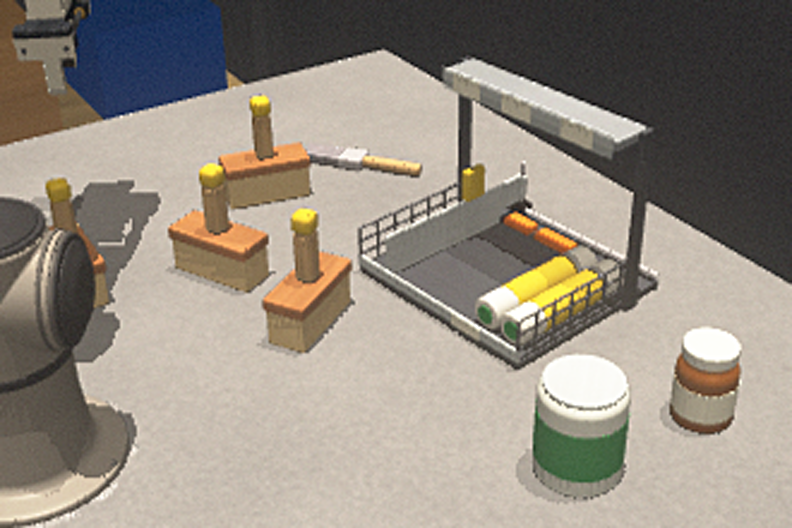

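```bash
python3 - <<'E'
import cv2
def z(n,x0,y0,x1,y1,f,o):
    a=cv2.resize(cv2.imread(f'pics/{n}.png')[y0:y1,x0:x1],None,fx=f,fy=f,interpolation=cv2.INTER_CUBIC)
    for x in range(x0-x0%-10,x1,10): 
        cv2.putText(a,str(x),(int((x-x0)*f),8),0,.3,(255,255,0)); cv2.line(a,(int((x-x0)*f),10),(int((x-x0)*f),14),(255,255,0))
    for y in range(y0-y0%-10,y1,10): 
        cv2.putText(a,str(y),(0,int((y-y0)*f)+4),0,.3,(255,255,0)); cv2.line(a,(20,int((y-y0)*f)),(25,int((y-y0)*f)),(255,255,0))
    cv2.imwrite(o,a)
z('top0',205,100,345,230,5,'pics/a1.png')
z('side0',262,125,402,270,4.1,'pics/a2.png')
z('side0',130,140,270,260,5,'pics/a3.png')
z('top0',120,180,290,360,3.3,'pics/a4.png')
E
```

```text
(no output)
```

View pics/a1.png

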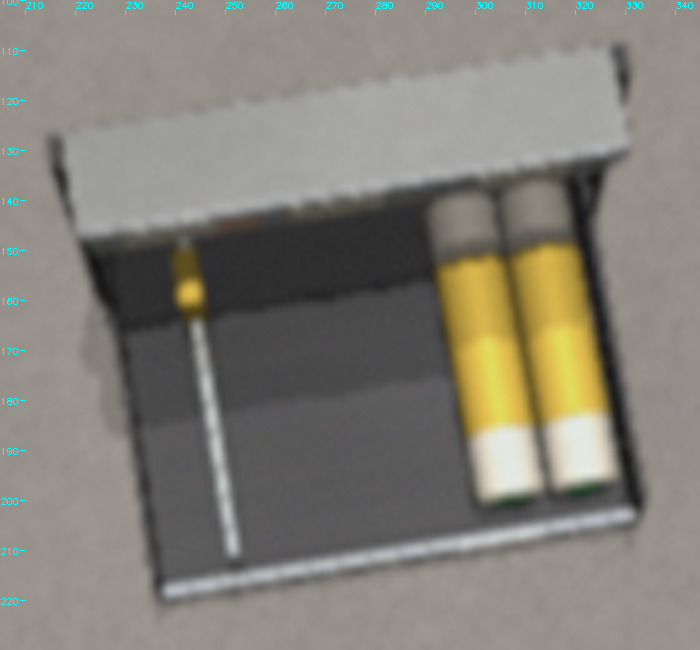

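View pics/a2.png

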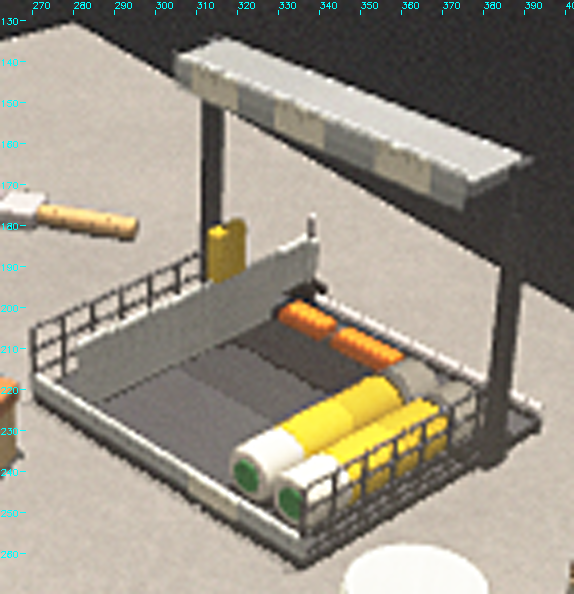

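View pics/a3.png

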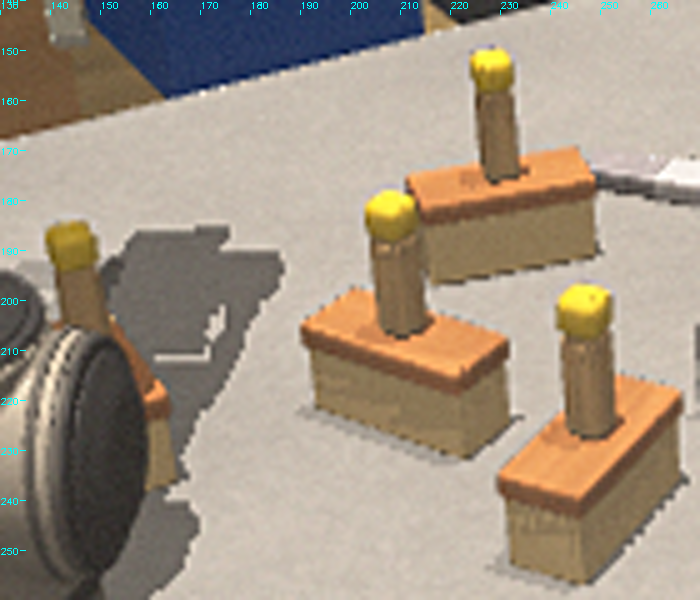

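View pics/a4.png

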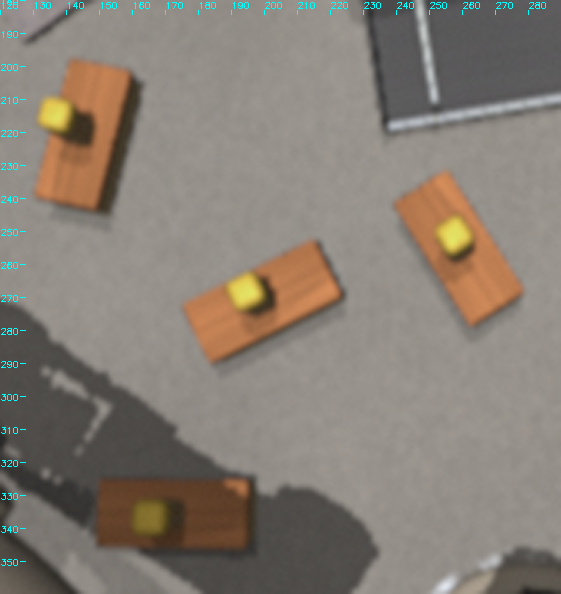

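```bash
cat > fit.py <<'E'
from h import *
import pickle
from scipy.optimize import least_squares
np.set_printoptions(precision=4,suppress=True)
D=pickle.load(open('D0.pkl','rb'))
def a2(x,y): return (262+x/4.1,125+y/4.1)
F=[('top',(237,218.5),(-118,150,28)),('top',(331.5,203),(-118,-150,28)),
('top',(222,147.5),(30,150,262)),('top',(330.5,130),(30,-150,262)),('top',(218,127),(92,150,262)),('top',(326,109.5),(92,-150,262)),
('top',(251.5,211),(-115,100,76)),
('side',a2(35,378),(-120,150,28)),('side',a2(305,555),(-120,-150,28)),
('side',a2(178,78),(30,150,232)),('side',a2(463,206),(30,-150,232)),('side',a2(468,183),(30,-150,262)),('side',a2(177,60),(30,150,262)),('side',a2(530,158),(92,-150,262)),('side',a2(222,39),(92,150,262)),
('side',a2(318,243),(100,98,76))]
def W(p,q):
    c,s=np.cos(p[2]),np.sin(p[2]); q=np.array(q)/1000
    return np.array([p[0]+c*q[0]-s*q[1],p[1]+s*q[0]+c*q[1],q[2]])
def res(p): return np.concatenate([proj(D[c],W(p,q))-u for c,u,q in F])
r=least_squares(res,[.5,0,0],loss='soft_l1')
p=r.x
if __name__=='__main__':
    print(p); print(res(p).reshape(-1,2))
    for u in [(278,305),(338,324),(345,330),(330,335),(337,340),(404,354)]:
        for z in (.022,):
            w=atz(D['side'],*a2(*u),z)[:2]-p[:2]; c,s=np.cos(p[2]),np.sin(p[2])
            print(u,z,(c*w[0]+s*w[1])*1e3,(-s*w[0]+c*w[1])*1e3)
    # brushes
    for n,corn,cap in [('A',[(141,198),(159.5,202.5),(149.5,243),(130,238)],(136.7,214)),
      ('B',[(175,272.5),(213.5,252.5),(221.5,269.5),(184,289.5)],(194,268)),
      ('C',[(238,241.5),(254,231),(276,268),(261,278)],(255,251)),
      ('D',[(150,325),(194.5,325),(194.5,346),(149,346)],(165,336))]:
        w=[atz(D['top'],*u,.068) for u in corn]; 
        print(n,np.mean(w,0),'cap',atz(D['top'],*cap,.164)); 
        e=[w[(i+1)%4]-w[i] for i in range(4)]
        print([(round(float(np.hypot(*v[:2])),4),round(float(np.arctan2(v[1],v[0])),3)) for v in e])
E
python3 fit.py
```

```text
[ 0.6362 -0.0145  0.1403]
[[ -0.2166  -0.6662]
 [  2.9041  -0.6176]
 [ -0.5424  -0.2036]
 [  2.8083  -0.0379]
 [  0.2038  -1.7711]
 [  3.2179  -1.3624]
 [  0.6249   0.2052]
 [ -1.8283  -0.6832]
 [ -1.4753  -2.2831]
 [ -2.4735   2.5181]
 [  0.324    3.1083]
 [  0.0125  -0.8683]
 [ -2.1584  -1.7412]
 [ -0.928   -1.2568]
 [  0.8331  -1.6017]
 [-11.4604   3.4869]]
(278, 305) 0.022 115.99000966102282 102.94676879401428
(338, 324) 0.022 130.52697604408274 47.21171918656164
(345, 330) 0.022 127.64914268880142 36.60958575709194
(330, 335) 0.022 112.48203712368715 39.31456849604518
(337, 340) 0.022 110.89617426711229 29.949152556849857
(404, 354) 0.022 135.14639123436115 -21.436326558619186
A [0.489 0.385 0.068] cap [0.4892 0.384  0.164 ]
[(0.0572, -1.832), (0.1236, 2.923), (0.0597, 1.301), (0.123, -0.239)]
B [0.3365 0.2259 0.068 ] cap [0.3364 0.2237 0.164 ]
[(0.1248, -1.104), (0.0552, -2.705), (0.1215, 2.045), (0.0562, 0.495)]
C [0.3811 0.0554 0.068 ] cap [0.3797 0.0572 0.164 ]
[(0.056, -1.001), (0.1265, -2.624), (0.0521, 2.14), (0.1263, 0.549)]
D [0.1549 0.2999 0.068 ] cap [0.1568 0.2992 0.164 ]
[(0.1269, -1.59), (0.0583, -3.133), (0.1288, 1.552), (0.0583, -0.025)]
```

```bash
cat > ov.py <<'E'
from fit import *
def box(x0,x1,y0,y1,z0,z1):
    P=[(x,y,z) for x in (x0,x1) for y in (y0,y1) for z in (z0,z1)]
    return [(P[i],P[j]) for i in range(8) for j in range(i+1,8) if bin(i^j).count('1')==1]
def overlay(cam,p,o,reg,f,slide=0,dz=0,c=None,img=None):
    c=c or D[cam]; x0,y0,x1,y1=reg
    a=cv2.resize(np.ascontiguousarray(c['img'][y0:y1,x0:x1,::-1]),None,fx=f,fy=f,interpolation=cv2.INTER_CUBIC)
    yd=100-slide
    for b,col in [(box(-120,150,-150,150,0,12),(0,255,0)),(box(-120,-116,-150,150,0,28),(0,255,0)),(box(30,92,-150,150,232,262),(255,0,255)),(box(-115,100,yd-2,yd+2,12+dz,76+dz),(0,0,255)),(box(28,62,yd-7,yd+7,76+dz,122+dz),(255,255,0)),(box(73,91,150,158,0,232),(255,128,0)),(box(73,91,-158,-150,0,232),(255,128,0))]:
        for u,v in b:
            U=[tuple(int(round(k)) for k in ((proj(c,W(p,q))+.5-(x0,y0))*f)) for q in (u,v)]
            cv2.line(a,U[0],U[1],col,1)
    cv2.imwrite(o,a)
if __name__=='__main__':
    overlay('top',p,'pics/o1.png',(205,100,345,230),5)
    overlay('side',p,'pics/o2.png',(262,125,402,270),4.1)
E
python3 ov.py
```

```text
(no output)
```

View pics/o1.png

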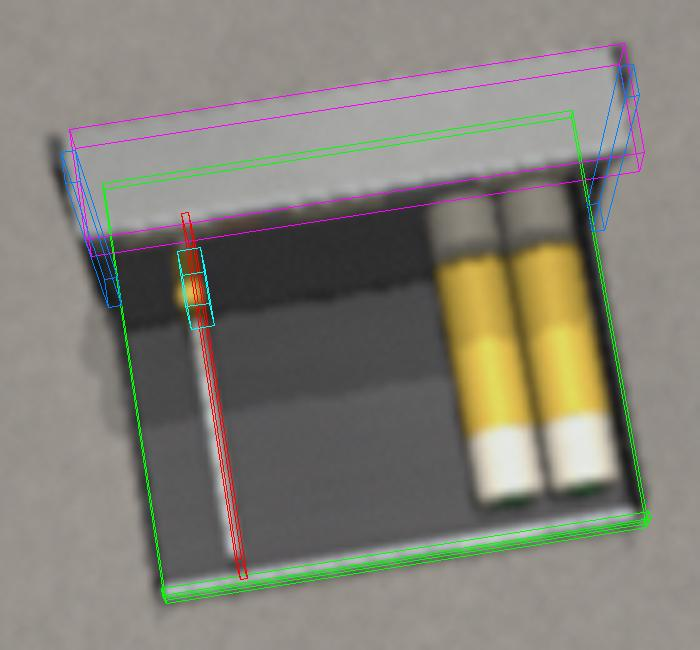

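View pics/o2.png

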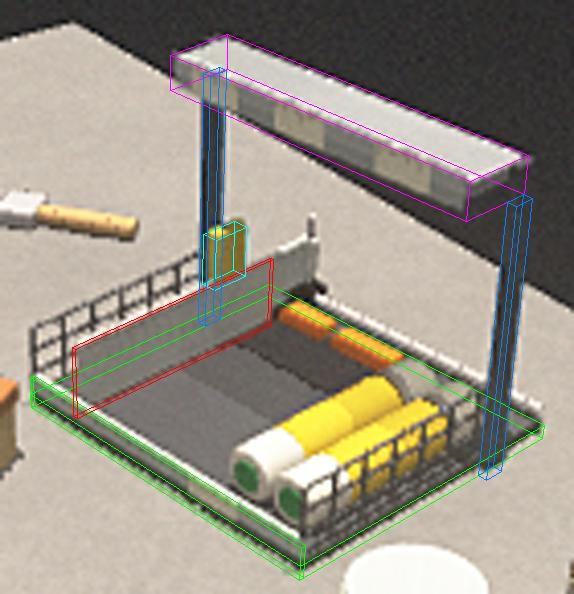

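```bash
cat > ov2.py <<'E'
from fit import *
# visible edges only
def quad(P): return [(P[i],P[(i+1)%len(P)]) for i in range(len(P))]
def overlay(cam,p,o,reg,f,slide=0,dz=0,c=None):
    c=c or D[cam]; x0,y0,x1,y1=reg
    a=cv2.resize(np.ascontiguousarray(c['img'][y0:y1,x0:x1,::-1]),None,fx=f,fy=f,interpolation=cv2.INTER_CUBIC)
    yd=100-slide; z=12+dz
    S=[(quad([(-120,-150,28),(-120,150,28)]),(0,255,0)),(quad([(30,-150,262),(30,150,262),(92,150,262),(92,-150,262)]),(255,0,255)),
     ([((-115,yd,z+64),(100,yd,z+64)),((-115,yd,z),(-115,yd,z+64)),((100,yd,z),(100,yd,z+64))],(0,0,255)),
     (quad([(28,yd-7,z+110),(62,yd-7,z+110),(62,yd+7,z+110),(28,yd+7,z+110)]),(255,255,0)),
     ([((150,-150,12),(150,150,12))],(255,255,255)),
     ([((-120,-150,0),(-120,150,0)),((-120,-150,0),(150,-150,0))],(0,255,0)),
     ([((-120,145,70),(100,145,70)),((-120,-145,70),(100,-145,70))],(0,128,255)),
     ([((116,100,22),(116,0,22))],(255,0,0)),
     ([((73,-154,0),(73,-154,232)),((73,154,0),(73,154,232))],(255,128,0))]
    if cam=='side': S.append((quad([(30,-150,232),(30,150,232)]),(255,0,255)))
    for b,col in S:
        for u,v in b:
            U=[tuple(int(round(k)) for k in ((proj(c,W(p,q))+.5-(x0,y0))*f)) for q in (u,v)]
            cv2.line(a,U[0],U[1],col,1)
    cv2.imwrite(o,a)
if __name__=='__main__':
    import sys
    if len(sys.argv)>1: p=[float(v) for v in sys.argv[1:4]]
    overlay('top',p,'pics/o1.png',(205,100,345,230),5)
    overlay('side',p,'pics/o2.png',(262,125,402,270),5)
E
python3 ov2.py
```

```text
(no output)
```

View pics/o1.png

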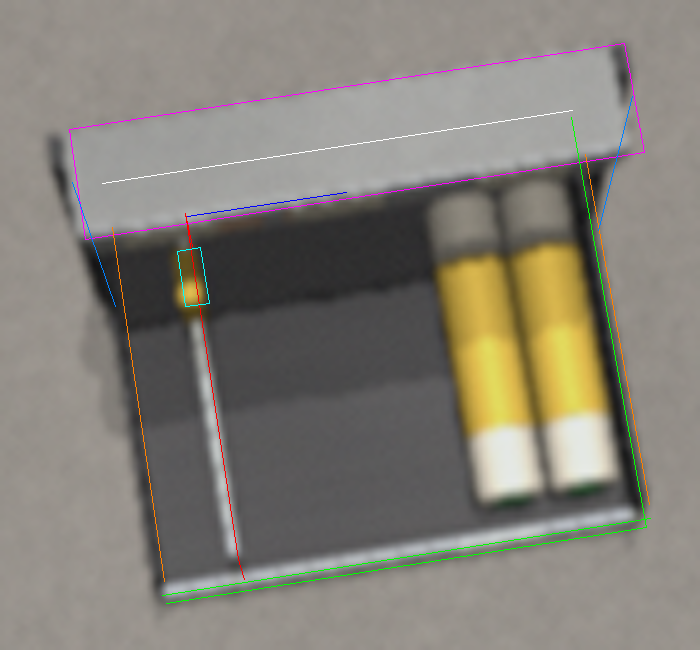

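View pics/o2.png

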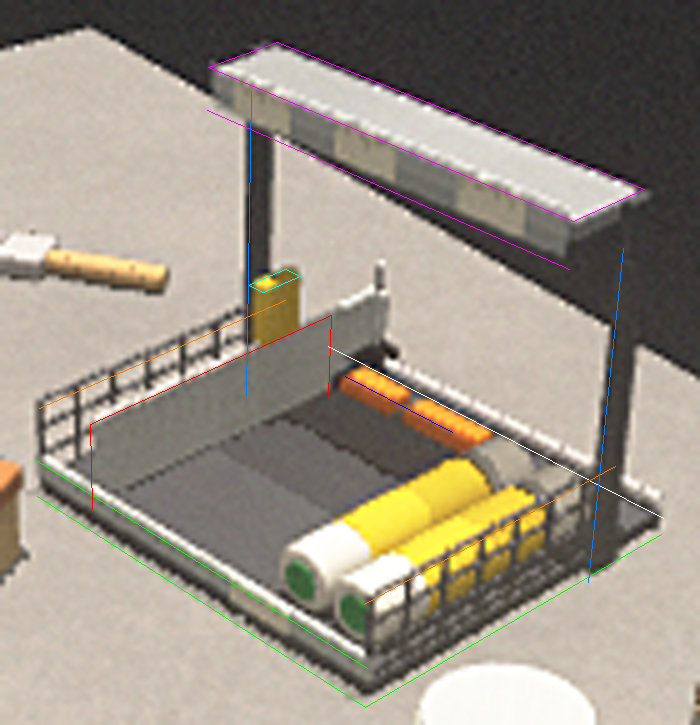

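```bash
python3 - <<'E'
from h import *
import pickle
np.set_printoptions(precision=3,suppress=True)
D=pickle.load(open('D0.pkl','rb'))
for c in D: print(c,D[c]['fx'],D[c]['fy'],[k for k in D[c]], np.array(D[c]['T'])[:3,:3]@np.array(D[c]['T'])[:3,:3].T)
S=D['side'];T=D['top']
def tri(ut,us):
    (o1,d1),(o2,d2)=ray(T,*ut),ray(S,*us)
    A=np.array([d1,-d2]).T; s=np.linalg.lstsq(A,o2-o1,rcond=None)[0]
    a,b=o1+s[0]*d1,o2+s[1]*d2; return (a+b)/2, np.linalg.norm(a-b)
for n,a,b in [('capA',(136.7,214),(228,153.5)),('capB',(194,268),(208,182)),('capC',(255,251),(246.5,202)),('lipL',(237.4,218.5),(270,216.5)),('lipR',(332.4,203),(335.5,257)),('railFL',(221,147.5),(304,139)),('railFR',(331,130.3),(376.8,169.6)),('divF',(251.5,211),(280,210)),('tin',(395,214),(362.5,262))]:
    print(n,tri(a,b))
E
```

```text
top 531.1789951994441 531.1789951994441 ['img', 'fx', 'fy', 'cx', 'cy', 'T'] [[ 1. -0. -0.]
 [-0.  1.  0.]
 [-0.  0.  1.]]
side 477.21843354529886 477.21843354529886 ['img', 'fx', 'fy', 'cx', 'cy', 'T'] [[ 1.  0.  0.]
 [ 0.  1. -0.]
 [ 0. -0.  1.]]
capA (array([0.492, 0.387, 0.153]), np.float64(0.0023314365864087953))
capB (array([0.339, 0.224, 0.155]), np.float64(0.004095706080690367))
capC (array([0.384, 0.057, 0.148]), np.float64(0.005801222884585918))
lipL (array([0.498, 0.115, 0.028]), np.float64(0.003584557629917996))
lipR (array([ 0.541, -0.175,  0.027]), np.float64(0.005282680019732323))
railFL (array([0.648, 0.139, 0.257]), np.float64(0.003265679056017837))
railFR (array([ 0.69 , -0.155,  0.256]), np.float64(0.0049241156593199525))
divF (array([0.51 , 0.07 , 0.072]), np.float64(0.0014170972959402222))
tin (array([ 0.485, -0.34 ,  0.137]), np.float64(0.011773444056873007))
```

```bash
python3 - <<'E'
from h import *
import pickle
np.set_printoptions(precision=1,suppress=True)
D=pickle.load(open('D0.pkl','rb'));S=D['side']
p=(.638,-.0125,.145);c,s=np.cos(p[2]),np.sin(p[2])
R=np.array([[c,s,0],[-s,c,0],[0,0,1]])
def ty(u,v,y):
    o,d=ray(S,u,v);o=R@(o-np.array([p[0],p[1],0]));d=R@d;t=(y/1e3-o[1])/d[1];return (o+t*d)*1e3
def tz(u,v,z):
    o,d=ray(S,u,v);o=R@(o-np.array([p[0],p[1],0]));d=R@d;t=(z/1e3-o[2])/d[2];return (o+t*d)*1e3
Z=lambda x,y:(262+x/5-.5,125+y/5-.5)
for n,q in [('front top',(90,430)),('rear top',(388,292)),('rear bot',(388,345)),('kink',(335,302)),('front bot',(128,490)),('rear bot2',(338,385)),('pin',(380,262)),('tabtop',(278,275))]: print(n,ty(*Z(*q),98))
print('comb')
for q in [(342,375),(408,385),(412,408),(490,430),(497,440),(357,367),(345,383),(375,367)]: print(q,tz(*Z(*q),22))
E
```

```text
front top [-117.3   98.    72.3]
rear top [155.   98.   73.6]
rear bot [157.9  98.   30.3]
kink [102.1  98.   84.8]
front bot [-86.1  98.   13.8]
rear bot2 [108.4  98.   17. ]
pin [145.3  98.  100.4]
tabtop [ 46.8  98.  125. ]
comb
(342, 375) [114.1  99.9  22. ]
(408, 385) [137.9  59.7  22. ]
(412, 408) [117.1  36.6  22. ]
(490, 430) [134.5 -17.9  22. ]
(497, 440) [128.2 -29.5  22. ]
(357, 367) [129.9 100.7  22. ]
(345, 383) [107.7  90.7  22. ]
(375, 367) [139.2  92.3  22. ]
```

```bash
python3 - <<'E'
import cv2
a=cv2.imread('pics/side0.png')[155:225,300:385]; cv2.imwrite('pics/c1.png',cv2.resize(a,None,fx=9,fy=8,interpolation=cv2.INTER_LANCZOS4))
E
```

```text
(no output)
```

View pics/c1.png

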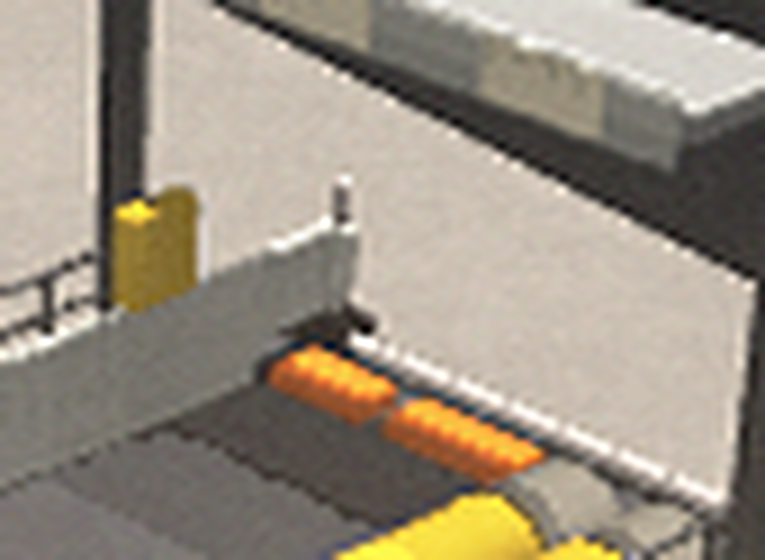

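```bash
cat > tr.py <<'E'
from h import *
import pickle
np.set_printoptions(precision=1,suppress=True)
D=pickle.load(open('D0.pkl','rb'));S=D['side']
p=(.638,-.0125,.145);c,s=np.cos(p[2]),np.sin(p[2])
R=np.array([[c,s,0],[-s,c,0],[0,0,1]])
def tz(S,u,v,z):
    o,d=ray(S,u,v);o=R@(o-np.array([p[0],p[1],0]));d=R@d;t=(z/1e3-o[2])/d[2];return (o+t*d)*1e3
E
python3 - <<'E'
from tr import *
for q in [(272,370),(375,405),(398,385),(388,415),(410,395),(500,462),(545,455)]:
    print(q,tz(S,300+q[0]/9-.5,155+q[1]/8-.5,22))
E
```

```text
(272, 370) [107.4  94.2  22. ]
(375, 405) [115.   47.3  22. ]
(398, 385) [133.8  53.   22. ]
(388, 415) [112.5  38.3  22. ]
(410, 395) [131.   44.1  22. ]
(500, 462) [115.1 -15.5  22. ]
(545, 455) [131.6 -22.9  22. ]
```

```bash
cat >> h.py <<'E'
from scipy.spatial.transform import Rotation as Ro
TR=(.638,-.0125,.145)
def tray(x,y,z):
    c,s=np.cos(TR[2]),np.sin(TR[2]); return np.array([TR[0]+(c*x-s*y)/1e3,TR[1]+(s*x+c*y)/1e3,z/1e3])
def toolR(yaw,tilt): # tool x at world angle yaw, fingers leaning
    return Ro.from_euler('xyz',[np.pi,0,yaw])*Ro.from_rotvec([-tilt,0,0])
def plan(pos,R,n,grasp=True,stat=None):
    o=stat or robot.observe(); P=np.array(o['tool_pos']);Q=Ro.from_euler('xyz',o['tool_rot'])
    pos=np.array(pos)+ (R.apply([0,0,robot.grasp_offset]) if grasp else 0)
    rv=(Q.inv()*R).as_rotvec()
    for k in range(n):
        Qk=Q*Ro.from_rotvec(rv*k/n)
        print([round(float(v),1) for v in Qk.inv().apply((pos-P)/n)*1e3]+[round(float(v),3) for v in rv/n])
def st():
    o=robot.observe(); Q=Ro.from_euler('xyz',o['tool_rot']); g=np.array(o['tool_pos'])-Q.apply([0,0,robot.grasp_offset])
    c,s=np.cos(TR[2]),np.sin(TR[2]); w=g-np.array([TR[0],TR[1],0])
    print('t',round(o['time'],2),'graspTray',np.round(np.array([c*w[0]+s*w[1],-s*w[0]+c*w[1],w[2]])*1e3,1),'F',np.round(o['contact_force'],1),'open',round(o['opening']*1e3,1),'q',np.round(o['qpos'],2))
    return o
E
python3 - <<'E'
from h import *
st()
yaw=.145+np.pi/2
t=np.radians(38); R=toolR(yaw,t)
G=tray(45,99.5,110); z=R.apply([0,0,1]); print(z,R.apply([1,0,0]))
plan(G-.13*z,R,12)
E
```

```text
t 1.1 graspTray [-331.   536.5  245.5] F [-0.2  0.3 -0.2] open 91.9 q [ 0.97  0.34  1.52  0.    1.28 -0.15]
[ 0.60920067  0.08895842 -0.78801075] [-1.44492430e-01  9.89505906e-01  5.55111512e-17]
[-15.4, 41.8, 2.4, -0.054, 0.017, -0.049]
[-17.4, 40.8, 4.4, -0.054, 0.017, -0.049]
[-19.5, 39.6, 6.2, -0.054, 0.017, -0.049]
[-21.5, 38.3, 8.0, -0.054, 0.017, -0.049]
[-23.5, 36.7, 9.6, -0.054, 0.017, -0.049]
[-25.4, 35.0, 11.1, -0.054, 0.017, -0.049]
[-27.2, 33.0, 12.5, -0.054, 0.017, -0.049]
[-29.0, 31.0, 13.7, -0.054, 0.017, -0.049]
[-30.7, 28.8, 14.8, -0.054, 0.017, -0.049]
[-32.3, 26.4, 15.8, -0.054, 0.017, -0.049]
[-33.8, 24.0, 16.6, -0.054, 0.017, -0.049]
[-35.1, 21.4, 17.2, -0.054, 0.017, -0.049]
```

Call:
move_arm(
  increments=[
    [45,-15,42,2,-0.054,0.017,-0.049],
    [45,-17,41,4,-0.054,0.017,-0.049],
    [45,-20,40,6,-0.054,0.017,-0.049],
    [45,-22,38,8,-0.054,0.017,-0.049],
    [45,-24,37,10,-0.054,0.017,-0.049],
    [45,-25,35,11,-0.054,0.017,-0.049],
    [45,-27,33,12,-0.054,0.017,-0.049],
    [45,-29,31,14,-0.054,0.017,-0.049],
    [45,-31,29,15,-0.054,0.017,-0.049],
    [45,-32,26,16,-0.054,0.017,-0.049],
    [45,-34,24,17,-0.054,0.017,-0.049],
    [45,-35,21,17,-0.054,0.017,-0.049],
  ],
  newtons=20,
)

```text
time: 2.6
tool_pos: [0.5983, 0.0986, 0.2048]
tool_rot: [2.483, -0.008, 1.722]
contact_force: [-0.6, 1.3, 0.1]
opening: 0.0454
```

```bash
python3 - <<'E'
from h import *
st(); R=toolR(.145+np.pi/2,np.radians(38)); z=R.apply([0,0,1])
plan(tray(45,99.5,110)-.1*z,R,2)
E
```

```text
t 2.6 graspTray [-34.7 115.5 219.6] F [-0.6  1.3  0.1] open 45.4 q [-0.02  0.24  1.95  0.36  0.32 -2.05]
[-8.3, -2.2, 17.7, -0.002, -0.005, -0.0]
[-8.2, -2.2, 17.7, -0.002, -0.005, -0.0]
```

```bash
python3 - <<'E'
from h import *
R=toolR(.145+np.pi/2,np.radians(32)); z=R.apply([0,0,1])
plan(tray(40,99.5,103)-.09*z,R,4)
E
```

```text
[-4.2, -1.3, 12.0, 0.025, -0.003, 0.0]
[-4.1, -1.0, 12.1, 0.025, -0.003, 0.0]
[-4.1, -0.7, 12.1, 0.025, -0.003, 0.0]
[-4.1, -0.4, 12.1, 0.025, -0.003, 0.0]
```

Call:
move_arm(
  increments=[
    [45,-4,-1,12,0.025,-0.003,0],
    [45,-4,-1,12,0.025,-0.003,0],
    [45,-4,-1,12,0.025,-0.003,0],
    [45,-4,0,12,0.025,-0.003,0],
    [45,0,0,0,0,0,0],
  ],
)

```text
time: 3.22
tool_pos: [0.627, 0.0864, 0.1603]
tool_rot: [2.593, 0.001, 1.711]
contact_force: [0.1, -0.4, 0.1]
opening: 0.0446
```

```bash
python3 - <<'E'
from h import *
st(); R=toolR(.145+np.pi/2,np.radians(32)); z=R.apply([0,0,1])
plan(tray(40,99.5,103)-.04*z,R,3)
c=snap('side','s1'); a=c['img'][110:270,230:400,::-1]; cv2.imwrite('pics/s1z.png',cv2.resize(a,None,fx=4,fy=3.7,interpolation=cv2.INTER_CUBIC))
c=snap('top','t1'); a=c['img'][95:225,200:340,::-1]; cv2.imwrite('pics/t1z.png',cv2.resize(a,None,fx=4.5,fy=4.5,interpolation=cv2.INTER_CUBIC))
E
```

```text
t 3.23 graspTray [ -6.4  99.6 176.4] F [ 0.1 -0.4  0.1] open 44.6 q [-0.03  0.37  1.84  0.23  0.4  -1.92]
[0.0, 0.4, 15.6, -0.003, 0.001, -0.001]
[0.0, 0.3, 15.6, -0.003, 0.001, -0.001]
[0.0, 0.3, 15.6, -0.003, 0.001, -0.001]
```

View pics/s1z.png

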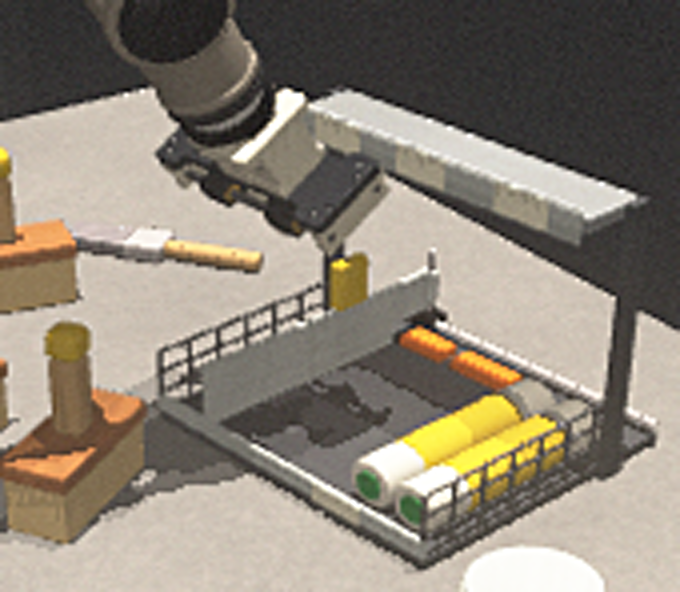

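View pics/t1z.png

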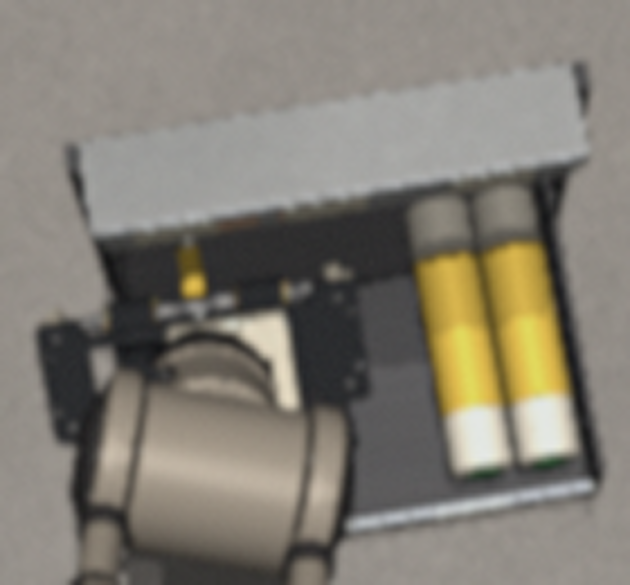

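Call:
move_arm(
  increments=[
    [45,0,0,16,0,0,0],
    [45,0,0,16,0,0,0],
    [45,0,0,16,0,0,0],
    [45,0,0,12,0,0,0],
    [45,0,0,0,0,0,0],
  ],
)

```text
time: 3.95
tool_pos: [0.6592, 0.0915, 0.1057]
tool_rot: [2.592, 0.0, 1.711]
contact_force: [-0.6, -0.0, 1.1]
opening: 0.045
```

```bash
python3 - <<'E'
from h import *
st(); R=toolR(.145+np.pi/2,np.radians(32)); z=R.apply([0,0,1])
plan(tray(40,99.5,103),R,3)
E
```

```text
t 3.95 graspTray [ 26.2  99.9 121.8] F [-0.6 -0.   1.1] open 45.0 q [-0.02  0.5   1.81  0.28  0.3  -1.97]
[-0.1, 0.7, 7.7, -0.003, 0.001, -0.001]
[-0.1, 0.7, 7.7, -0.003, 0.001, -0.001]
[-0.1, 0.7, 7.7, -0.003, 0.001, -0.001]
```

```bash
python3 - <<'E'
from h import *
R=toolR(.145+np.pi/2,np.radians(27)); z=R.apply([0,0,1])
plan(tray(38,99.5,98),R,5)
E
```

```text
[-0.0, -0.8, 5.3, 0.016, 0.0, -0.001]
[-0.1, -0.7, 5.3, 0.016, 0.0, -0.001]
[-0.1, -0.6, 5.3, 0.016, 0.0, -0.001]
[-0.1, -0.5, 5.3, 0.016, 0.0, -0.001]
[-0.1, -0.4, 5.3, 0.016, 0.0, -0.001]
```

Call:
move_arm(
  increments=[
    [45,0,-1,0,0.04,0,0],
    [45,0,-1,6,0.04,0,0],
    [45,0,-1,7,0,0,0],
    [45,0,0,7,0,0,0],
    [45,0,0,7,0,0,0],
    [45,0,0,0,0,0,0],
  ],
)

```text
time: 4.7
tool_pos: [0.6687, 0.0928, 0.0788]
tool_rot: [2.674, 0.0, 1.711]
contact_force: [-0.5, -0.0, -0.8]
opening: 0.0448
```

```bash
python3 - <<'E'
from h import *
st(); R=toolR(.145+np.pi/2,np.radians(27)); z=R.apply([0,0,1])
plan(tray(38,99.5,98),R,1)
c=snap('side','s2'); a=c['img'][110:270,230:400,::-1]; cv2.imwrite('pics/s2z.png',cv2.resize(a,None,fx=4,fy=3.7,interpolation=cv2.INTER_CUBIC))
E
```

```text
t 4.7 graspTray [37.1 99.8 95.6] F [-0.5 -0.  -0.8] open 44.8 q [-0.01  0.57  1.73  0.18  0.39 -1.86]
[-0.3, 2.0, -1.8, -0.003, 0.002, -0.004]
```

View pics/s2z.png

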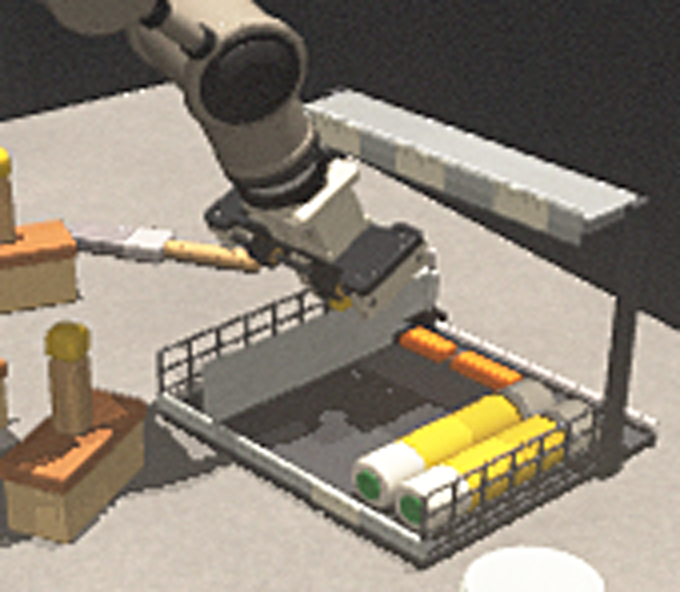

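Call:
move_arm(
  increments=[
    [30,0,1,-1,0,0,0],
    [8,0,0,0,0,0,0],
    [8,0,0,0,0,0,0],
    [8,0,0,0,0,0,0],
    [8,0,0,0,0,0,0],
    [8,0,0,0,0,0,0],
  ],
  newtons=20,
)

```text
time: 5.5
tool_pos: [0.6688, 0.0959, 0.0812]
tool_rot: [2.673, -0.001, 1.714]
contact_force: [0.6, -0.9, -1.3]
opening: 0.014
```

```bash
python3 - <<'E'
from h import *
o=st(); Q=Ro.from_euler('xyz',o['tool_rot'])
print(Q.inv().apply([0,0,1]))
E
```

```text
t 5.5 graspTray [ 37.7 102.8  97.9] F [ 0.6 -0.9 -1.3] open 14.0 q [-0.    0.57  1.72  0.18  0.39 -1.86]
[ 0.00138268  0.45196504 -0.89203458]
```

Call:
move_arm(
  increments=[
    [8,0,1.6,-3.1,0,0,0],
    [8,0,1.6,-3.1,0,0,0],
    [8,0,1.6,-3.1,0,0,0],
    [8,0,1.6,-3.1,0,0,0],
    [8,0,0.5,-0.9,0,0,0],
  ],
)

```text
time: 6.12
tool_pos: [0.6689, 0.0951, 0.0961]
tool_rot: [2.674, -0.001, 1.713]
contact_force: [2.6, 0.6, -5.3]
opening: 0.0139
```

```bash
sed -i 's/^TR=.*/TR=(.6375,-.0090,.145)/' h.py; python3 - <<'E'
from h import *
st()
c=snap('side','s3'); a=c['img'][110:270,230:400,::-1]; cv2.imwrite('pics/s3z.png',cv2.resize(a,None,fx=4,fy=3.7,interpolation=cv2.INTER_CUBIC))
E
```

```text
t 6.12 graspTray [ 37.6  98.5 112.9] F [ 2.6  0.6 -5.3] open 13.9 q [-0.    0.54  1.71  0.16  0.43 -1.85]
```

View pics/s3z.png

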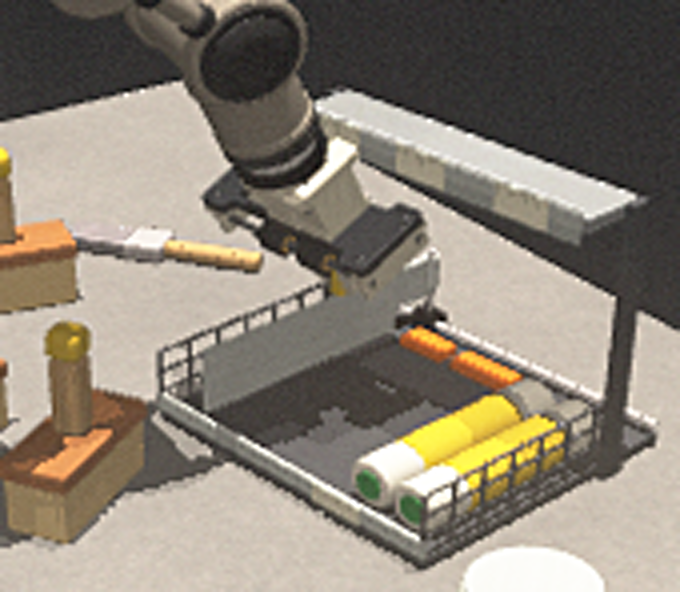

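Call:
move_arm(
  increments=[
    [8,-5,0,0,0,0,0],
    [8,-5,0,0,0,0,0],
    [8,-5,0,0,0,0,0],
    [8,-5,0,0,0,0,0],
    [8,-5,0,0,0,0,0],
    [8,-5,0,0,0,0,0],
    [8,0,0,0,0,0,0],
  ],
)

```text
time: 7.05
tool_pos: [0.6737, 0.0627, 0.0959]
tool_rot: [2.674, -0.001, 1.712]
contact_force: [2.8, 1.0, -4.9]
opening: 0.0138
```

```bash
python3 - <<'E'
from h import *
o=st()
E
```

```text
t 7.05 graspTray [ 37.7  65.7 112.7] F [ 2.8  1.  -4.9] open 13.8 q [-0.06  0.55  1.71  0.22  0.44 -1.96]
```

Call:
move_arm(
  increments=[
    [8,0,-0.9,1.8,0,0,0],
    [8,0,-0.9,1.8,0,0,0],
    [8,0,-0.7,1.3,0,0,0],
    [8,0,0,0,0,0,0],
  ],
)

```text
time: 7.55
tool_pos: [0.6738, 0.0628, 0.091]
tool_rot: [2.673, -0.001, 1.713]
contact_force: [1.6, -1.8, -3.3]
opening: 0.0141
```

```bash
python3 - <<'E'
from h import *
o=st()
E
```

```text
t 7.55 graspTray [ 37.7  65.8 107.7] F [ 1.6 -1.8 -3.3] open 14.1 q [-0.06  0.55  1.71  0.23  0.43 -1.96]
```

Call:
move_arm(
  increments=[
    [18,0,0,0,0,0,0],
    [18,0,0,0,0,0,0],
    [18,-2,0,0,0,0,0],
    [18,-2,0,0,0,0,0],
    [18,-2,0,0,0,0,0],
    [18,-2,0,0,0,0,0],
    [18,-2,0,0,0,0,0],
    [18,-2,0,0,0,0,0],
  ],
  newtons=10,
)

```text
time: 8.55
tool_pos: [0.6754, 0.0519, 0.0916]
tool_rot: [2.672, -0.002, 1.714]
contact_force: [0.9, 3.7, -0.4]
opening: 0.0181
```

```bash
python3 - <<'E'
from h import *
o=st()
E
```

```text
t 8.55 graspTray [ 37.8  54.8 108.4] F [ 0.9  3.7 -0.4] open 18.1 q [-0.09  0.55  1.71  0.25  0.43 -2.01]
```

Call:
move_arm(
  increments=[
    [18,-2,0,0,0,0,0],
    [18,-2,0,0,0,0,0],
    [18,-2,0,0,0,0,0],
  ],
)

```text
time: 8.93
tool_pos: [0.6763, 0.0456, 0.0916]
tool_rot: [2.672, -0.002, 1.714]
contact_force: [-0.4, 3.4, -0.3]
opening: 0.018
```

```bash
python3 - <<'E'
from h import *
o=st()
E
```

```text
t 8.93 graspTray [ 37.8  48.4 108.4] F [-0.4  3.4 -0.3] open 18.0 q [-0.1   0.55  1.71  0.26  0.43 -2.03]
```

Call:
move_arm(
  increments=[
    [18,-2,0,0,0,0,0],
    [18,-2,0,0,0,0,0],
  ],
)

```text
time: 9.18
tool_pos: [0.6768, 0.0407, 0.0914]
tool_rot: [2.673, -0.002, 1.713]
contact_force: [0.2, 0.6, -0.2]
opening: 0.0179
```

```bash
python3 - <<'E'
from h import *
o=st()
c=snap('side','s4'); a=c['img'][110:270,230:400,::-1]; cv2.imwrite('pics/s4z.png',cv2.resize(a,None,fx=4,fy=3.7,interpolation=cv2.INTER_CUBIC))
E
```

```text
t 9.18 graspTray [ 37.6  43.5 108.2] F [ 0.2  0.6 -0.2] open 17.9 q [-0.11  0.56  1.71  0.27  0.44 -2.04]
```

View pics/s4z.png

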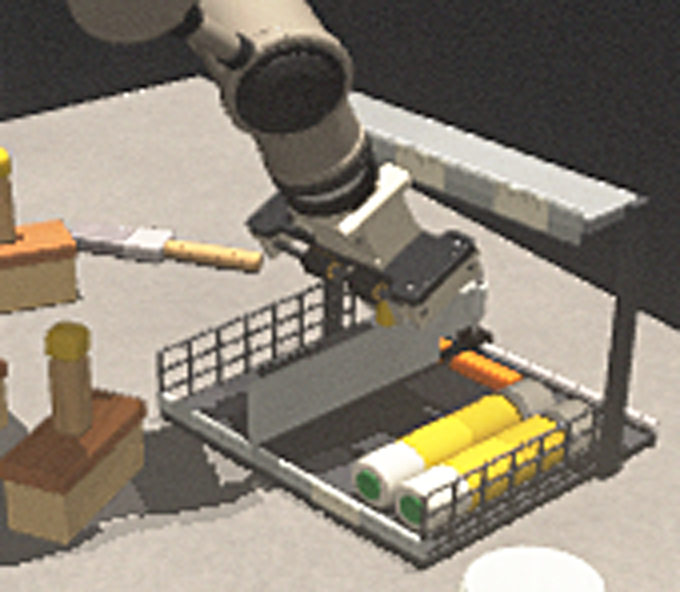

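Call:
move_arm(
  increments=[
    [18,-1.5,0,0,0,0,0],
    [18,-1.5,0,0,0,0,0],
  ],
)

```text
time: 9.48
tool_pos: [0.6775, 0.0367, 0.0915]
tool_rot: [2.672, -0.001, 1.713]
contact_force: [0.5, 0.6, 0.5]
opening: 0.0181
```

```bash
python3 - <<'E'
from h import *
o=st()
E
```

```text
t 9.47 graspTray [ 37.7  39.5 108.3] F [0.5 0.6 0.5] open 18.1 q [-0.11  0.56  1.71  0.28  0.44 -2.05]
```

Call:
move_arm(
  increments=[
    [18,-1.5,0,0,0,0,0],
  ],
)

```text
time: 9.6
tool_pos: [0.6777, 0.0354, 0.0915]
tool_rot: [2.672, -0.002, 1.713]
contact_force: [0.7, 8.4, 0.0]
opening: 0.0178
```

```bash
python3 - <<'E'
from h import *
o=st()
c=snap('side','s5'); a=c['img'][110:270,230:400,::-1]; cv2.imwrite('pics/s5z.png',cv2.resize(a,None,fx=4,fy=3.7,interpolation=cv2.INTER_CUBIC))
E
```

```text
t 9.6 graspTray [ 37.7  38.1 108.3] F [0.7 8.4 0. ] open 17.8 q [-0.12  0.56  1.71  0.28  0.44 -2.05]
```

View pics/s5z.png

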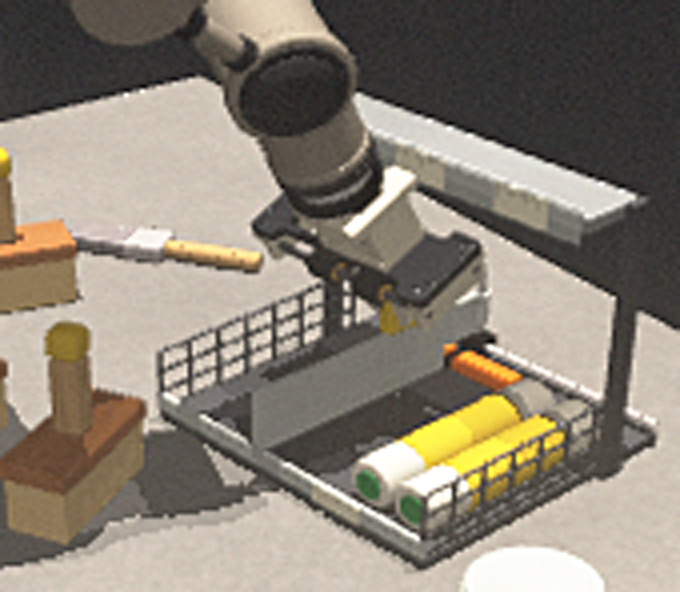

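Call:
move_arm(
  increments=[
    [18,2,0,0,0,0,0],
    [18,2,0,0,0,0,0],
    [18,2,0,0,0,0,0],
  ],
)

```text
time: 10.02
tool_pos: [0.677, 0.0413, 0.0916]
tool_rot: [2.672, -0.001, 1.712]
contact_force: [0.0, -1.0, -0.7]
opening: 0.0179
```

Call:
move_arm(
  increments=[
    [18,1.5,0,0,0,0,0],
  ],
)

```text
time: 10.15
tool_pos: [0.6767, 0.0428, 0.0916]
tool_rot: [2.672, -0.001, 1.712]
contact_force: [0.5, 0.0, 0.5]
opening: 0.0178
```

Call:
move_arm(
  increments=[
    [18,1.5,0,0,0,0,0],
  ],
)

```text
time: 10.28
tool_pos: [0.6766, 0.0437, 0.0916]
tool_rot: [2.672, -0.0, 1.712]
contact_force: [-0.7, -8.8, -0.9]
opening: 0.0181
```

Call:
move_arm(
  increments=[
    [18,-2,0,0,0,0,0],
    [40,0,0,0,0,0,0],
    [40,0,0,0,0,0,0],
    [40,0,0,-12,0,0,0],
    [40,0,0,-20,0,0,0],
    [40,0,0,-25,0,0,0],
    [40,0,0,-30,0,0,0],
    [60,0,0,-30,0,0,0],
    [85,0,0,-30,0,0,0],
  ],
)

```text
time: 11.4
tool_pos: [0.6071, 0.0327, 0.2277]
tool_rot: [2.674, -0.001, 1.713]
contact_force: [0.9, -0.7, -0.1]
opening: 0.0557
```

```bash
python3 - <<'E'
from h import *
o=st()
c=snap('side','s6'); a=c['img'][110:270,230:400,::-1]; cv2.imwrite('pics/s6z.png',cv2.resize(a,None,fx=4,fy=3.7,interpolation=cv2.INTER_CUBIC))
E
```

```text
t 11.4 graspTray [-32.6  45.7 244.5] F [ 0.9 -0.7 -0.1] open 55.7 q [-0.14  0.27  1.73  0.2   0.7  -1.97]
```

View pics/s6z.png

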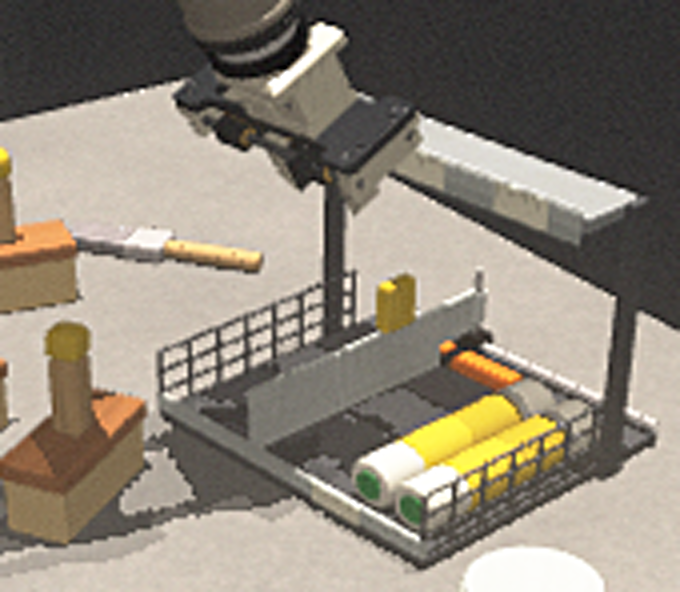

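```bash
python3 - <<'E'
from h import *
import pickle
np.set_printoptions(precision=4,suppress=True)
D=pickle.load(open('D0.pkl','rb')); T=D['top']
im=T['img'][185:255,118:170]; f=8
cv2.imwrite('pics/A.png',cv2.resize(im[:,:,::-1],None,fx=f,fy=f,interpolation=cv2.INTER_CUBIC))
im=cv2.resize(im,None,fx=f,fy=f,interpolation=cv2.INTER_CUBIC)
h=cv2.cvtColor(im,cv2.COLOR_RGB2HSV); 
m=((h[...,0]<14)&(h[...,1]>100)&(h[...,2]>90)).astype(np.uint8)
m2=((h[...,0]>22)&(h[...,0]<34)&(h[...,1]>120)&(h[...,2]>120)).astype(np.uint8)
m=cv2.morphologyEx(m,cv2.MORPH_OPEN,np.ones((9,9)))
ys,xs=np.nonzero(m); P=np.array([atz(T,118+(x+.5)/f-.5,185+(y+.5)/f-.5,.068)[:2] for x,y in zip(xs[::7],ys[::7])])
print(len(xs),cv2.minAreaRect((P*1e3).astype(np.float32)))
ys,xs=np.nonzero(m2); print(len(xs),xs.mean()/f+118-.5,ys.mean()/f+185-.5, atz(T,xs.mean()/f+117.5,ys.mean()/f+184.5,.160))
cv2.imwrite('pics/Am.png',np.hstack([m*255,m2*255]))
# divider check
S=pickle.load(open('D0.pkl','rb'))['side']
for z in (76,86): print(z,[proj(S,tray(-115,y,z)) for y in (40,42,44)],[proj(S,tray(145,y,z)) for y in (40,42,44)])
E
```

```text
46115 ((488.7728271484375, 385.41180419921875), (58.65777587890625, 129.68548583984375), 76.60688018798828)
4330 136.2886258660508 214.18793302540416 [0.4895 0.3862 0.16  ]
76 [array([291.5054, 216.0258]), array([291.0742, 215.7709]), array([290.6438, 215.5166])] [array([348.8598, 188.7841]), array([348.42  , 188.5742]), array([347.9809, 188.3647])]
86 [array([291.4907, 213.2646]), array([291.0581, 213.0113]), array([290.6262, 212.7585])] [array([349.0264, 186.1839]), array([348.5851, 185.9756]), array([348.1444, 185.7675])]
```

View pics/A.png

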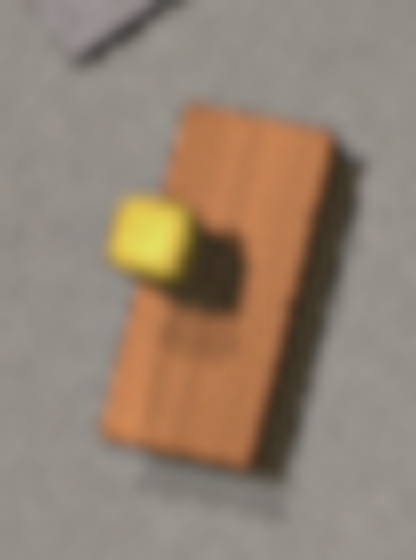

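View pics/Am.png

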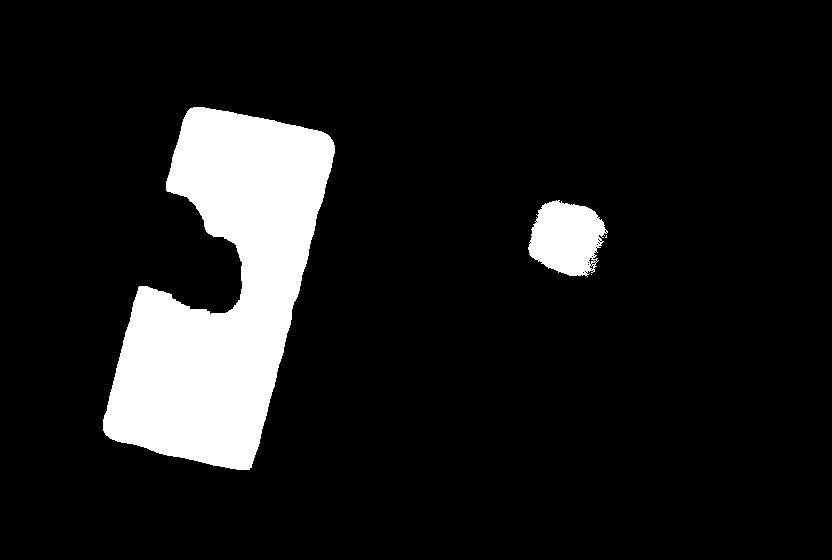

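```bash
python3 - <<'E'
from h import *
st(); R=toolR(1.337,0)
plan([.489,.3855,.22],R,10)
E
```

```text
t 11.45 graspTray [-32.2  45.5 248.7] F [2.1 0.2 2.9] open 59.5 q [-0.14  0.26  1.73  0.2   0.7  -1.97]
[36.6, -7.4, -0.3, 0.047, -0.009, 0.037]
[36.3, -8.8, -0.3, 0.047, -0.009, 0.037]
[36.0, -10.1, -0.2, 0.047, -0.009, 0.037]
[35.6, -11.4, 0.0, 0.047, -0.009, 0.037]
[35.1, -12.7, 0.3, 0.047, -0.009, 0.037]
[34.6, -14.0, 0.6, 0.047, -0.009, 0.037]
[34.1, -15.2, 1.0, 0.047, -0.009, 0.037]
[33.5, -16.4, 1.4, 0.047, -0.009, 0.037]
[32.9, -17.6, 1.9, 0.047, -0.009, 0.037]
[32.3, -18.7, 2.5, 0.047, -0.009, 0.037]
```

Call:
move_arm(
  increments=[
    [80,37,-7,0,0.047,-0.009,0.037],
    [80,36,-9,0,0.047,-0.009,0.037],
    [80,36,-10,0,0.047,-0.009,0.037],
    [80,36,-11,0,0.047,-0.009,0.037],
    [80,35,-13,0,0.047,-0.009,0.037],
    [80,35,-14,0,0.047,-0.009,0.037],
    [80,34,-15,1,0.047,-0.009,0.037],
    [80,33,-16,1,0.047,-0.009,0.037],
    [80,33,-18,2,0.047,-0.009,0.037],
    [80,32,-19,2,0.047,-0.009,0.037],
    [80,0,0,0,0,0,0],
  ],
)

```text
time: 12.82
tool_pos: [0.4873, 0.3968, 0.2071]
tool_rot: [-3.136, 0.003, 1.32]
contact_force: [0.5, 0.4, 0.1]
opening: 0.0801
```

```bash
python3 - <<'E'
from h import *
st(); R=toolR(1.337,0)
plan([.489,.3855,.20],R,2)
E
```

```text
t 12.82 graspTray [-89.9 423.3 225.9] F [0.5 0.4 0.1] open 80.1 q [ 0.56  0.55  1.24  0.    1.35 -0.76]
[-5.2, 2.3, 13.0, -0.003, 0.001, -0.009]
[-5.3, 2.2, 13.0, -0.003, 0.001, -0.009]
```

Call:
move_arm(
  increments=[
    [80,-5,2,13,-0.003,0,-0.009],
    [80,-5,2,13,-0.003,0,-0.009],
    [80,0,0,0,0,0,0],
  ],
)

```text
time: 13.2
tool_pos: [0.4888, 0.3826, 0.1793]
tool_rot: [3.14, 0.004, 1.339]
contact_force: [-0.3, -0.6, 0.0]
opening: 0.0802
```

```bash
python3 - <<'E'
from h import *
st(); R=toolR(1.337,0)
plan([.489,.3855,.125],R,4)
c=snap('side','s7'); a=c['img'][90:230,150:320,::-1]; cv2.imwrite('pics/s7z.png',cv2.resize(a,None,fx=4,fy=4,interpolation=cv2.INTER_CUBIC))
E
```

```text
t 13.2 graspTray [-90.6 409.1 198.1] F [-0.3 -0.6  0. ] open 80.2 q [ 0.54  0.56  1.31 -0.    1.28 -0.79]
[0.8, -0.1, 18.3, 0.0, 0.001, 0.0]
[0.8, -0.1, 18.3, 0.0, 0.001, 0.0]
[0.7, -0.1, 18.3, 0.0, 0.001, 0.0]
[0.7, -0.1, 18.3, 0.0, 0.001, 0.0]
```

View pics/s7z.png

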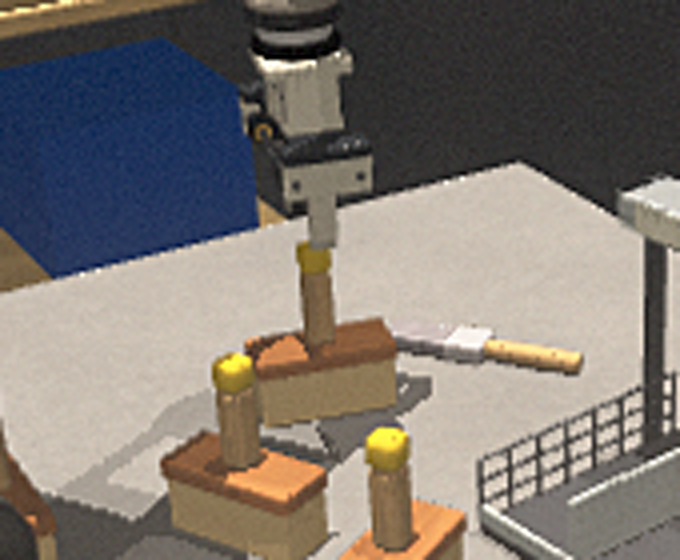

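Call:
move_arm(
  increments=[
    [70,1,0,18,0,0,0],
    [60,1,0,18,0,0,0],
    [50,1,0,18,0,0,0],
    [50,0,0,17,0,0,0],
    [50,0,0,2,0,0,0],
  ],
  newtons=30,
)

```text
time: 13.88
tool_pos: [0.4928, 0.384, 0.1088]
tool_rot: [3.133, -0.002, 1.335]
contact_force: [-0.4, 0.5, 0.1]
opening: 0.0501
```

```bash
python3 - <<'E'
from h import *
o=st();print(o['tool_pos'])
R=toolR(1.337,0)
plan([.489,.3855,.125],R,1)
E
```

```text
t 13.88 graspTray [-86.6 409.8 127.6] F [-0.4  0.5  0.1] open 50.1 q [ 0.54  0.62  1.39 -0.01  1.12 -0.79]
[0.49276236 0.38400075 0.10884388]
[0.6, -4.0, 2.6, 0.008, -0.002, -0.002]
```

Call:
move_arm(
  increments=[
    [50,0,-4,2.5,0.008,0,0],
    [20,0,0,0,0,0,0],
    [20,0,0,0,0,0,0],
    [20,0,0,0,0,0,0],
    [20,0,0,0,0,0,0],
    [20,0,0,0,0,0,0],
  ],
  newtons=30,
)

```text
time: 14.62
tool_pos: [0.4898, 0.3853, 0.1089]
tool_rot: [3.139, -0.004, 1.335]
contact_force: [-0.1, -0.0, -0.1]
opening: 0.0279
```

```bash
python3 - <<'E'
from h import *
o=st();print(o['tool_pos'],o['tool_rot'])
E
```

```text
t 14.62 graspTray [-89.2 411.5 127.7] F [-0.1 -0.  -0.1] open 27.9 q [ 0.54  0.62  1.4   0.    1.12 -0.79]
[0.48980272 0.38532058 0.10885495] [ 3.13883858 -0.00436193  1.33511739]
```

Call:
move_arm(
  increments=[
    [20,0,0,0,0,0,0],
    [20,0,0,0,0,0,0],
  ],
)

```text
time: 14.88
tool_pos: [0.4898, 0.3854, 0.1089]
tool_rot: [3.139, -0.004, 1.335]
contact_force: [0.2, 0.2, -0.3]
opening: 0.0276
```

Call:
move_arm(
  increments=[
    [40,0,0,0,0,0,0],
    [40,0,0,5,0,0,0],
    [40,0,0,5,0,0,0],
    [20,0,0,0,0,0,0],
    [20,0,0,0,0,0,0],
    [20,0,0,0,0,0,0],
    [20,0,0,0,0,0,0],
  ],
)

```text
time: 15.75
tool_pos: [0.49, 0.3856, 0.0983]
tool_rot: [3.138, -0.005, 1.335]
contact_force: [-0.6, 0.2, -1.4]
opening: 0.0277
```

```bash
python3 - <<'E'
from h import *
o=st();print(o['tool_pos'],o['tool_rot'])
E
```

```text
t 15.75 graspTray [-89.  411.7 117.1] F [-0.6  0.2 -1.4] open 27.7 q [ 0.54  0.63  1.41  0.    1.09 -0.79]
[0.49004744 0.38560698 0.09832499] [ 3.13844179 -0.00493669  1.33528227]
```

```bash
python3 - <<'E'
from h import *
c=snap('side','s8'); a=c['img'][120:220,190:270,::-1]; cv2.imwrite('pics/s8z.png',cv2.resize(a,None,fx=6,fy=6,interpolation=cv2.INTER_CUBIC))
c=snap('top','t8'); a=c['img'][170:260,100:200,::-1]; cv2.imwrite('pics/t8z.png',cv2.resize(a,None,fx=6,fy=6,interpolation=cv2.INTER_CUBIC))
E
```

```text
(no output)
```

View pics/s8z.png

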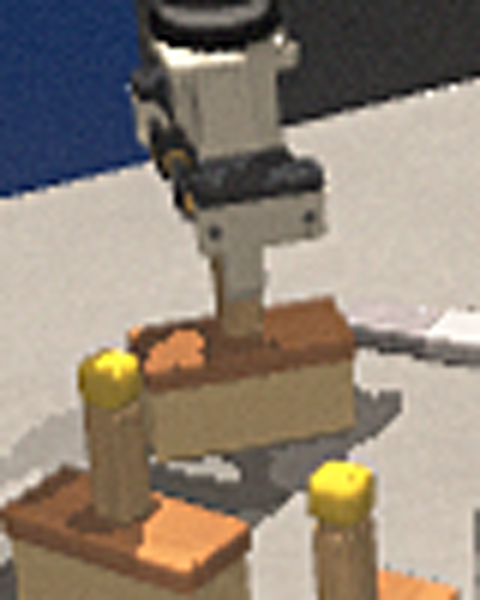

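View pics/t8z.png

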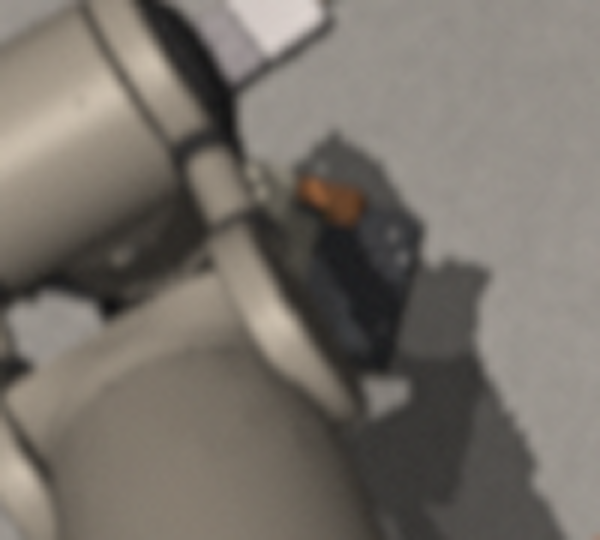

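Call:
move_arm(
  increments=[
    [36,0,0,0,0,0,0],
    [36,0,0,-3,0,0,0],
    [36,0,0,-3,0,0,0],
    [20,0,0,0,0,0,0],
    [20,0,0,0,0,0,0],
    [20,0,0,0,0,0,0],
    [20,0,0,0,0,0,0],
  ],
  newtons=35,
)

```text
time: 16.73
tool_pos: [0.4902, 0.3856, 0.1051]
tool_rot: [3.138, -0.005, 1.335]
contact_force: [0.3, -0.5, -0.6]
opening: 0.0277
```

```bash
python3 - <<'E'
from h import *
o=st();print(o['tool_pos'],o['tool_rot'])
E
```

```text
t 16.73 graspTray [-88.8 411.7 123.9] F [ 0.3 -0.5 -0.6] open 27.7 q [ 0.54  0.63  1.4   0.    1.11 -0.79]
[0.49022451 0.38563701 0.10511019] [ 3.13792927 -0.00541922  1.33510159]
```

Call:
move_arm(
  increments=[
    [20,0,0,-5,0,0,0],
    [20,0,0,-10,0,0,0],
    [20,0,0,-15,0,0,0],
    [20,0,0,-20,0,0,0],
    [20,0,0,-20,0,0,0],
    [20,0,0,-20,0,0,0],
    [20,0,0,-15,0,0,0],
    [20,0,0,0,0,0,0],
  ],
)

```text
time: 17.73
tool_pos: [0.4893, 0.3848, 0.2177]
tool_rot: [3.138, -0.005, 1.335]
contact_force: [-0.2, 0.5, -3.8]
opening: 0.0278
```

```bash
python3 - <<'E'
from h import *
o=st();print(o['tool_pos'],o['tool_rot'])
R=toolR(.145+np.pi/2,0); plan(tray(-37,95,232),R,10)
c=snap('side','s9'); a=c['img'][60:220,150:330,::-1]; cv2.imwrite('pics/s9z.png',cv2.resize(a,None,fx=4,fy=3.7,interpolation=cv2.INTER_CUBIC))
E
```

```text
t 17.73 graspTray [-89.8 411.  236.5] F [-0.2  0.5 -3.8] open 27.8 q [ 0.54  0.53  1.26  0.    1.35 -0.79]
[0.48931963 0.38481507 0.21768351] [ 3.13769698 -0.00532584  1.33514908]
[-27.4, 16.6, 0.4, 0.0, -0.0, -0.038]
[-28.0, 15.6, 0.4, 0.0, -0.0, -0.038]
[-28.6, 14.5, 0.4, 0.0, -0.0, -0.038]
[-29.1, 13.4, 0.4, 0.0, -0.0, -0.038]
[-29.6, 12.3, 0.4, 0.0, -0.0, -0.038]
[-30.0, 11.2, 0.4, 0.0, -0.0, -0.038]
[-30.4, 10.0, 0.4, 0.0, -0.0, -0.038]
[-30.8, 8.8, 0.4, 0.0, -0.0, -0.038]
[-31.1, 7.7, 0.4, 0.0, -0.0, -0.038]
[-31.4, 6.5, 0.4, 0.0, -0.0, -0.038]
```

View pics/s9z.png

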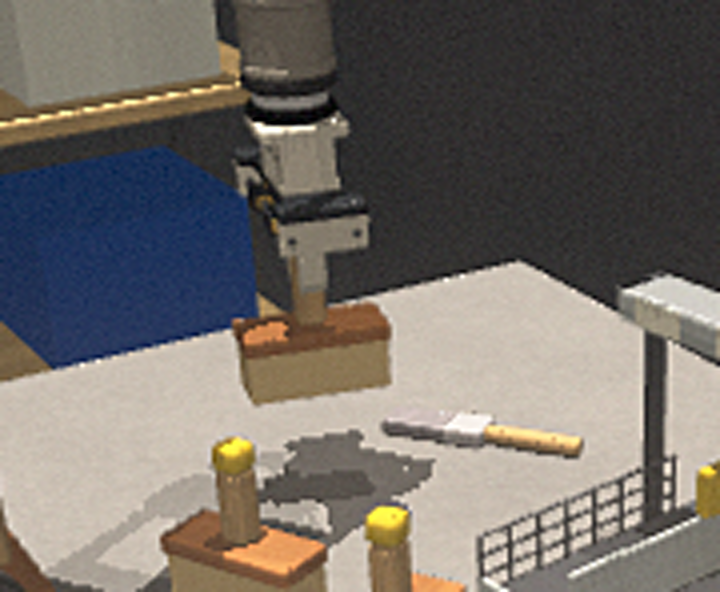

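Call:
move_arm(
  increments=[
    [20,-18,11,0,0,0,-0.02],
    [20,-28,17,0,0,0,-0.038],
    [20,-28,15,0,0,0,-0.038],
    [20,-29,14,0,0,0,-0.038],
    [20,-29,13,0,0,0,-0.038],
    [20,-30,12,0,0,0,-0.038],
    [20,-30,11,0,0,0,-0.038],
    [20,-30,9,0,0,0,-0.038],
    [20,-30,8,0,0,0,-0.038],
    [20,-20,5,0,0,0,-0.038],
    [20,-15,3,0,0,0,-0.018],
    [20,0,0,0,0,0,0],
  ],
)

```text
time: 19.27
tool_pos: [0.5849, 0.0781, 0.2022]
tool_rot: [-3.122, -0.002, 1.728]
contact_force: [-0.5, 0.8, -3.7]
opening: 0.0279
```

```bash
python3 - <<'E'
from h import *
o=st();print(o['tool_pos'],o['tool_rot'])
R=toolR(.145+np.pi/2,0); plan(tray(-37,95,232),R,2)
E
```

```text
t 19.27 graspTray [-39.1  93.7 221. ] F [-0.5  0.8 -3.7] open 27.9 q [ 0.    0.49  1.36 -0.    1.31 -1.72]
[0.58493531 0.07805227 0.2022057 ] [-3.12173541e+00 -1.69468859e-03  1.72849648e+00]
[0.6, 1.1, -5.5, -0.01, -0.001, 0.006]
[0.6, 1.2, -5.5, -0.01, -0.001, 0.006]
```

Call:
move_arm(
  increments=[
    [20,0.6,1,0,-0.01,0,0.006],
    [20,0.6,1,0,-0.01,0,0.006],
    [20,0,0,0,0,0,0],
  ],
)

```text
time: 19.65
tool_pos: [0.5857, 0.0816, 0.2013]
tool_rot: [-3.141, -0.003, 1.716]
contact_force: [0.9, 0.3, -3.9]
opening: 0.0272
```

```bash
python3 - <<'E'
from h import *
o=st();print(o['tool_rot'])
c=snap('side','s10'); a=c['img'][70:270,220:410,::-1]; cv2.imwrite('pics/s10z.png',cv2.resize(a,None,fx=4,fy=3,interpolation=cv2.INTER_CUBIC))
c=snap('top','t10'); a=c['img'][95:235,190:340,::-1]; cv2.imwrite('pics/t10z.png',cv2.resize(a,None,fx=4.2,fy=4.2,interpolation=cv2.INTER_CUBIC))
E
```

```text
t 19.65 graspTray [-38.1  97.1 220.1] F [ 0.9  0.3 -3.9] open 27.2 q [ 0.01  0.48  1.37  0.    1.29 -1.71]
[-3.14109975e+00 -2.68236428e-03  1.71640276e+00]
```

View pics/s10z.png

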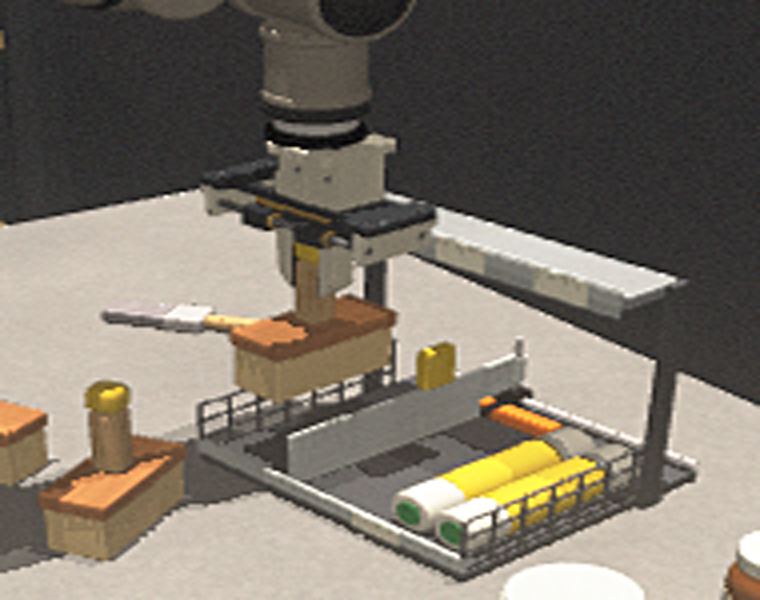

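View pics/t10z.png

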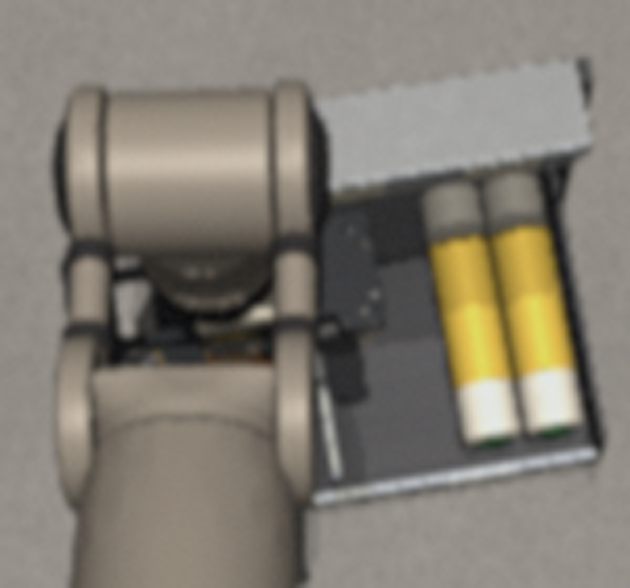

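Call:
move_arm(
  increments=[
    [20,-1,0,8,0,0,0],
    [20,-1,0,12,0,0,0],
    [20,0,0,12,0,0,0],
    [20,0,0,12,0,0,0],
    [20,0,0,12,0,0,0],
    [20,0,0,8,0,0,0],
    [20,0,0,0,0,0,0],
  ],
)

```text
time: 20.62
tool_pos: [0.5853, 0.0796, 0.1314]
tool_rot: [-3.138, -0.003, 1.717]
contact_force: [0.1, 0.3, -2.9]
opening: 0.0278
```

```bash
python3 - <<'E'
from h import *
o=st();print(o['tool_rot'])
c=snap('side','s11'); a=c['img'][70:270,220:410,::-1]; cv2.imwrite('pics/s11z.png',cv2.resize(a,None,fx=4,fy=3,interpolation=cv2.INTER_CUBIC))
E
```

```text
t 20.62 graspTray [-38.8  95.1 150.2] F [ 0.1  0.3 -2.9] open 27.8 q [ 0.    0.55  1.47  0.    1.13 -1.71]
[-3.13846820e+00 -2.89819571e-03  1.71670023e+00]
```

View pics/s11z.png

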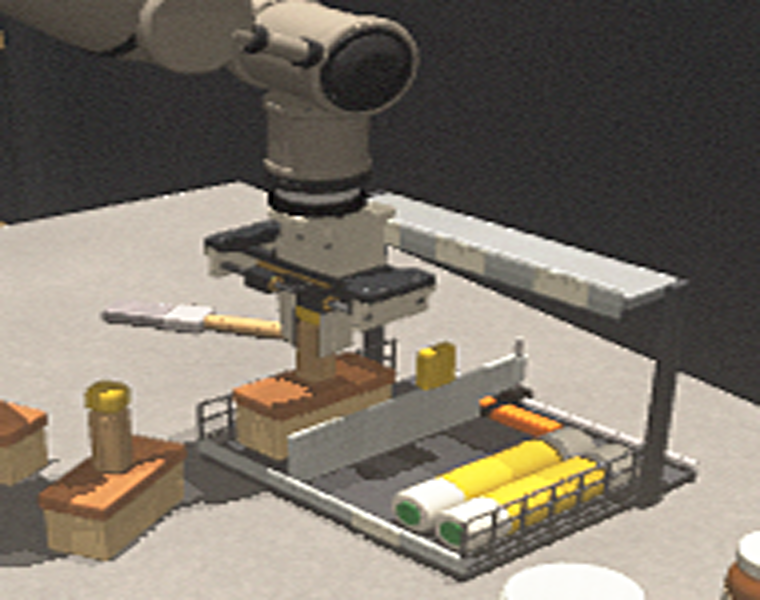

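Call:
move_arm(
  increments=[
    [20,0,0,3,0,0,0],
    [20,0,0,3,0,0,0],
    [20,0,0,3,0,0,0],
    [20,0,0,1.5,0,0,0],
    [20,0,0,0,0,0,0],
  ],
)

```text
time: 21.3
tool_pos: [0.5864, 0.0797, 0.122]
tool_rot: [3.141, -0.002, 1.717]
contact_force: [0.5, 0.3, -3.5]
opening: 0.0278
```

Call:
move_arm(
  increments=[
    [20,0,0,1.2,0,0,0],
  ],
)

```text
time: 21.42
tool_pos: [0.5865, 0.0797, 0.1209]
tool_rot: [3.141, -0.002, 1.717]
contact_force: [-0.1, -0.9, -3.0]
opening: 0.0276
```

Call:
move_arm(
  increments=[
    [20,0,0,1.2,0,0,0],
  ],
)

```text
time: 21.55
tool_pos: [0.5866, 0.0797, 0.1196]
tool_rot: [3.141, -0.002, 1.717]
contact_force: [0.6, 0.3, -3.1]
opening: 0.0273
```

Call:
move_arm(
  increments=[
    [20,0,0,1.2,0,0,0],
  ],
)

```text
time: 21.68
tool_pos: [0.5866, 0.0797, 0.1184]
tool_rot: [3.141, -0.002, 1.717]
contact_force: [-0.5, -0.2, -2.9]
opening: 0.0279
```

Call:
move_arm(
  increments=[
    [20,0,0,1.2,0,0,0],
  ],
)

```text
time: 21.8
tool_pos: [0.5865, 0.0797, 0.1172]
tool_rot: [3.141, -0.002, 1.717]
contact_force: [-2.6, 0.8, 3.4]
opening: 0.0276
```

Call:
move_arm(
  increments=[
    [20,0,0,0.5,0,0,0],
    [20,0,0,0,0,0,0],
  ],
)

```text
time: 22.05
tool_pos: [0.5866, 0.0797, 0.1172]
tool_rot: [3.14, -0.002, 1.717]
contact_force: [-0.3, 0.6, -3.1]
opening: 0.0277
```

Call:
move_arm(
  increments=[
    [32,0,0,0,0,0,0],
    [40,0,0,0,0,0,0],
    [55,0,0,0,0,0,0],
    [55,0,0,0,0,0,0],
  ],
)

```text
time: 22.55
tool_pos: [0.5876, 0.0797, 0.1179]
tool_rot: [3.138, -0.002, 1.717]
contact_force: [0.6, 0.6, 0.0]
opening: 0.0532
```

```bash
python3 - <<'E'
from h import *
o=st()
c=snap('side','s12'); a=c['img'][70:270,220:410,::-1]; cv2.imwrite('pics/s12z.png',cv2.resize(a,None,fx=4,fy=3,interpolation=cv2.INTER_CUBIC))
E
```

```text
t 22.55 graspTray [-36.7  95.  136.7] F [0.6 0.6 0. ] open 53.2 q [ 0.    0.56  1.48  0.    1.09 -1.71]
```

View pics/s12z.png

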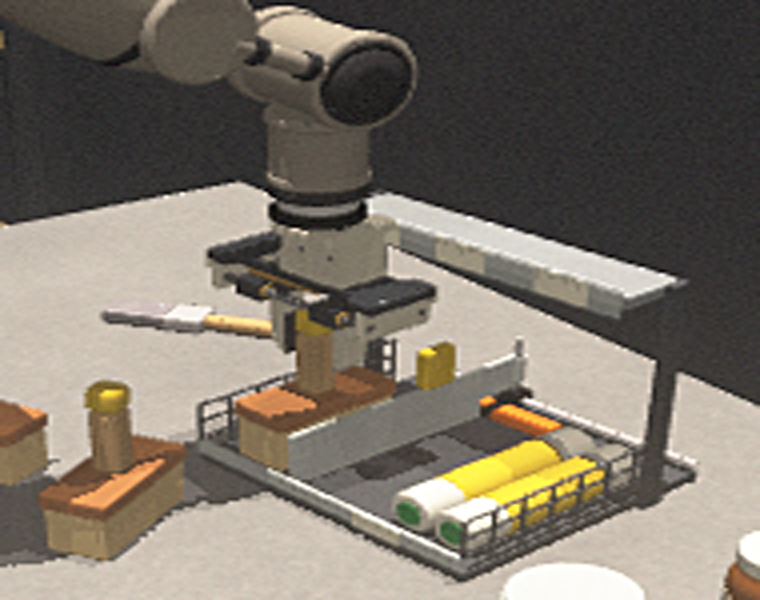

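Call:
move_arm(
  increments=[
    [55,0,0,-5,0,0,0],
    [55,0,0,-10,0,0,0],
    [55,0,0,-20,0,0,0],
    [55,0,0,-25,0,0,0],
    [55,0,0,-30,0,0,0],
    [55,0,0,-30,0,0,0],
    [55,0,-20,-20,0,0,0],
    [55,0,-40,0,0,0,0],
    [55,0,-40,0,0,0,0],
    [55,0,-40,0,0,0,0],
    [55,0,-30,0,0,0,0],
    [55,0,0,0,0,0,0],
  ],
)

```text
time: 24.1
tool_pos: [0.4149, 0.0539, 0.2696]
tool_rot: [3.127, 0.0, 1.717]
contact_force: [0.8, -0.1, 0.2]
opening: 0.0549
```

```bash
python3 - <<'E'
from h import *
o=st()
c=snap('side','s13'); a=c['img'][120:300,220:410,::-1]; cv2.imwrite('pics/s13z.png',cv2.resize(a,None,fx=4,fy=3.3,interpolation=cv2.INTER_CUBIC))
c=snap('top','t13'); a=c['img'][95:275,120:420,::-1]; cv2.imwrite('pics/t13z.png',cv2.resize(a,None,fx=2.6,fy=2.6,interpolation=cv2.INTER_CUBIC))
E
```

```text
t 24.1 graspTray [-211.5   94.4  288.3] F [ 0.8 -0.1  0.2] open 54.9 q [-0.06  0.1   1.72  0.    1.31 -1.77]
```

View pics/s13z.png

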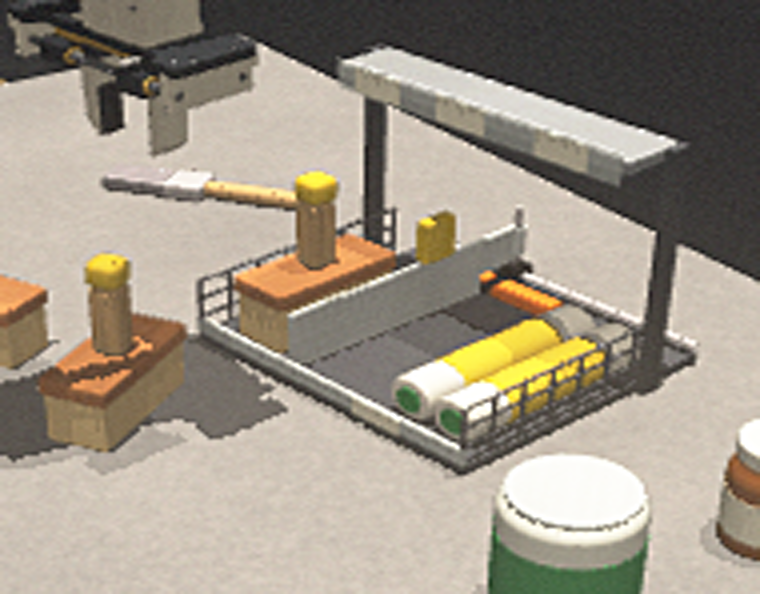

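View pics/t13z.png

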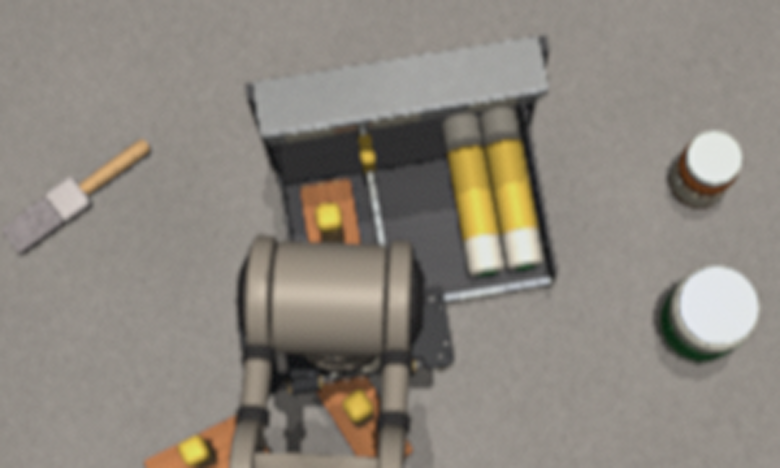

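```bash
python3 - <<'E'
from h import *
import pickle
T=pickle.load(open('D0.pkl','rb'))
w=atz(T['top'],245.7,178,.176)-np.array([TR[0],TR[1],0]);c,s=np.cos(.145),np.sin(.145)
print('cap tray',c*w[0]+s*w[1],-s*w[0]+c*w[1])
# tab top centre seen in side, tray x 45
print([proj(T['side'],tray(45,42,z)) for z in (122,132)], 'seen ~',220+436/4,120+218/3.3)
print(robot.look_for('tab','side')[:1])
print(robot.hand_in())
E
```

```text
cap tray -0.04119855250234433 0.09617976054175122
[array([328.09516632, 186.06569979]), array([328.20170016, 183.32562093])] seen ~ 329.0 186.06060606060606
[{'rect': [290.6, 184.3, 62.0, 46.0], 'conf': 0.92}]
the job is handed in; nothing more can be done
None
```

The divider is down in the next notch, and the left-most block brush is standing on its bristles in the widened bay. The job was handed in at about 24 s with no verdict reported.

- **Divider:** I gripped it by the tab with the gripper leaning 27°, lifted it about 15 mm over the bump and slid it right. I then pushed it loosely until it dropped in. It was blocked both ways with about 4 mm of play, 57 mm to the right of where it started. In the last side picture the top of the tab sits at row 186, which matches the fully down position (186.1, against 183.3 if it were 10 mm higher).
- **Brush:** I took the brush that starts farthest left, at y = 0.385 m; the other three are at 0.30, 0.23 and 0.06 m. I lowered it until the force showed contact with the deck, let go and backed the arm away. The top picture puts it at tray x = -41, y = 96 mm, lengthwise in the bay, with about 20 mm free on each side. The bystanders and roller sleeves look unmoved in the last pictures.

Some readings disagreed:
- **Tray position:** my camera estimate was about 3.5 mm off sideways, and I corrected it when the fingers closed on the tab.
- **Grip width:** the fingers stopped at 27.7 mm on the handle instead of 26. They were probably touching the cap. I re-gripped twice and the brush held firmly.
- **Set-down force:** the force on the gripper rose to 3.4 N at contact, then read -3.1 N, about the brush's weight, just before I let go. The gripper height matched the brush resting on the deck, and the fingers opened without any visible drop.

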